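# Ready the barrel tumbler for a finishing run

### The arm

A 7-joint arm with a two-finger parallel gripper is mounted at the origin on the work surface. World frame = base frame: x ahead of the robot, y to its left, z up, the work surface at z = 0. Lengths are in m, angles in rad, forces in N, time in s.
With the tool pointing down it reaches from about 0.35 to 0.9 m from the base axis. Payload 19.9 kg.
Tool frame: the origin (TCP) lies midway between the tips of the shut fingers; the grasp point (between the pads) lies 19 mm behind it; z points along the fingers, y is the line along which they close (so a half turn about z gives the same grasp; the last joint's range is limited). The gripper opens to 94 mm and grips with 3 to 60 N. Pads are 16 mm wide; open, the fingers measure 119 mm over their backs; the gripper's body (75 mm by 177 mm) begins 78 mm behind the grasp point.
Start: joints at [1.222, 0.417, -0.01, 1.614, 0.005, 1.111, -0.053], TCP at [0.189, -0.596, 0.174] pointing down, gripper open.
Joint ranges: [-2.81, 2.81], [-0.39, 2.02], [-1.27, 1.25], [0.06, 2.57], [-1.19, 4.33], [0.19, 2], [-2.82, 2.82]. Speed limits (rad/s): [1.89, 1.89, 2.39, 2.39, 3.01, 3.01, 3.01].

### API

Orientations are given as a unit quaternion [x, y, z, w].
In Python, from bench import robot gives the robot as it stands.
- The arm moves only by the shell command python3 -m crank 'ROWS'. ROWS is JSON, a list of rows, each a list of 7 numbers: the turn, a rotation vector about the tool's x, y, z in degrees, then the shift along the tool's x, y, z in m, then the opening, from 0 (shut) to 1 (fully open). In form: [[wx, wy, wz, tx, ty, tz, hand], ...]. A call has 1 to 5 rows; each row shifts and turns the commanded pose from where the row before left it, along the tool's axes as they then stand; what a row does not reach is not made up. A row lasts 1/12 s, in which the tool goes at most 41.7 mm and 7.16 degrees, less where a joint would pass 70% of its speed; a pose out of reach is approached as far as the arm can. A call with a gripper value outside its range is refused whole. The fingers move at their own pace and stop on an object; the grip force is fixed at half the most. Time passes only in rows, so rows that do not move let the fingers close. It gives the time, the measured TCP pose, the force, the opening and the grip force at its end, in the units of the state.
- robot.state(): the state, without advancing time (a new reading comes with each control period).
- robot.grab_frame(name): name is "scene" or "side" or "wrist"; returns a dict with "image" (384x512x3 uint8, red, green, blue), "depth" (384x512 float32, m along the optical axis (not along the pixel's ray), 0 where there is no reading), "intrinsics" (3x3 intrinsics, pixels), "view" (4x4, takes a point from world to camera coordinates). Camera axes: x right, y down, z forward; pixel columns grow to the right and rows downward; lengths in m; the calibration is good to about 2 mm. The wrist camera is an equidistant fisheye: a pixel r from the principal point sees the ray r / f radians off the axis. A picture is of the moment at which its call begins.
- robot.job_done(): hands the job in; it is judged then, once.
The state is a dict: "time": time; "joint_positions": joint angles; "qd": joint speeds; "joint_torque": joint torques, N m; "position": TCP position; "ee_rot": TCP orientation; "force": force on the tool from outside, world axes, zero at the start; "wrist_torque": the same for the moment, N m; "grip_width": opening from 0.0 (shut) to 1.0 (fully open); "gripper_force": force on a finger pad.
Only numpy, scipy, OpenCV 4.12 (cv2) and the standard library are available. Lean on these libraries where they do the work, as an engineer would, in place of code of your own. Each camera call takes 0.05 s, during which the arm holds its last target. There are 200 camera calls.

### The job

Get the tumbler ready for a run, in this order: first draw the lock pin out of its bore and park it in the side notch beside it, pushed to the back and hanging by its flange; then stand every media jar upright midway across the depth of the white strip, wholly on it, with its barcode squarely facing the reader; last, turn the speed dial until its white pointer lines up with the yellow flag. At the end the pin and all the jars must still be so, and the steel block and bowl must be left alone.

Things in the scene. Friction and masses are not known exactly. Their poses are not given: they have to be found in the camera images.
- tumbler: fixed tumbler, blue housing 260 x 200 x 30 mm; origin under its centre, x away from the operator, z up. Black drum (top at 138 mm) over x = 30..130 mm. At (-30, 70) a 40 x 40 mm aluminium lug, top at 80 mm, with the bore; beside it at (-30, 22) a like block with the notch. At (-70, -45) the round dial pedestal, 90 mm across, top at 50 mm. Place and yaw vary
- bore (a point): mouth centre of the vertical bore in the lock lug (12 mm wide, 46 mm deep), on the lug's top face 80 mm above the bench; axes as the tumbler's
- notch (a point): where the parked pin's axis belongs, on the block's top face, 80 mm above the bench; the notch is a vertical slot 16 mm wide, open above and towards the tumbler's -x, reaching 15 mm from here to the open face and 5 mm to the closed back, green floor 30 mm above the bench; axes as the tumbler's. The pin's flange point is here when parked
- pin: loose steel lock pin, upright in the bore at the start: shank 10 mm thick and 40 mm long, flange 24 mm across and 5 mm thick above it, then an upright red round grip 16 mm across and 30 mm tall; 75 mm in all, 50 g; origin at the foot, z up along the pin
- pin_flange (a point): on the pin's axis at the underside of the flange, 40 mm above the foot (the face that rests on the lug or block)
- dial (a joint): speed dial angle, rad, 0 to 4.71, grows clockwise seen from above; stays where it is left (friction about 0.03 N m)
- dial_grip (a point): on the dial's vertical axis, at grasp height, 6 mm below the top of its black grip bar (bar 46 mm long, 14 mm thick, 26 mm tall, standing on a round skirt of 60 mm); x axis points along the bar towards the white pointer line, and turns with the dial
- dial_pointer (a point): outer end of the white pointer line, on the skirt 30 mm from the dial's axis
- flag: fixed yellow flag beside the dial's skirt that marks the wanted setting; it lies on the pedestal's rim at a different angle each time; origin on the dial's axis, x axis points from the dial's axis through the flag
- flag_tip (a point): point 30 mm from the dial's axis in the flag's direction, at pointer height: the pointer's end is here when the dial is set
- reader: fixed grey code reader bar, 45 (x) x 480 (y) x 60 mm high, red window on its -x face; origin at the centre of its underside; its place and yaw vary
- strip (a point): centre, at bench height, of the white strip painted flat on the bench before the red window: 96 mm deep (x) and 480 mm long (y); x axis points at the reader, whose face is 65 mm from here; y runs along the reader
- jar_a: squat white jar of finishing media with a red lid, a cylinder 56 mm across, 46 mm tall, 100 to 210 g; origin at the centre of its base, z up; a black barcode patch on the side at its +x, and a white stripe on the lid from centre to rim over the patch; may be absent
- jar_a_code (a point): centre of the barcode patch of the red-lidded jar, 28 mm out from its axis along the jar's +x, 18 mm up
- jar_b: squat white jar of finishing media with a green lid, a cylinder 56 mm across, 46 mm tall, 100 to 210 g; origin at the centre of its base, z up; a black barcode patch on the side at its +x, and a white stripe on the lid from centre to rim over the patch; may be absent
- jar_b_code (a point): centre of the barcode patch of the green-lidded jar, 28 mm out from its axis along the jar's +x, 18 mm up
- jar_c: squat white jar of finishing media with a blue lid, a cylinder 56 mm across, 46 mm tall, 100 to 210 g; origin at the centre of its base, z up; a black barcode patch on the side at its +x, and a white stripe on the lid from centre to rim over the patch; may be absent
- jar_c_code (a point): centre of the barcode patch of the blue-lidded jar, 28 mm out from its axis along the jar's +x, 18 mm up
- jar_d: squat white jar of finishing media with an orange lid, a cylinder 56 mm across, 46 mm tall, 100 to 210 g; origin at the centre of its base, z up; a black barcode patch on the side at its +x, and a white stripe on the lid from centre to rim over the patch; may be absent
- jar_d_code (a point): centre of the barcode patch of the orange-lidded jar, 28 mm out from its axis along the jar's +x, 18 mm up
- jar_e: squat white jar of finishing media with a black lid, a cylinder 56 mm across, 46 mm tall, 100 to 210 g; origin at the centre of its base, z up; a black barcode patch on the side at its +x, and a white stripe on the lid from centre to rim over the patch; may be absent
- jar_e_code (a point): centre of the barcode patch of the black-lidded jar, 28 mm out from its axis along the jar's +x, 18 mm up
- block: bystander: bare steel bench block, 55 x 55 x 40 mm; origin under its centre
- bowl: bystander: small brass bowl, 80 mm across, 35 mm tall; origin at its base
Not all that is in view belongs to the job. Leave any pink look-alike of the jar_e alone. Leave any pink look-alike of the jar_c alone.

How it is judged:
By the outcome, as a careful person would: the job done as asked, in the order asked, and still so for the second after the job is handed in, with the robot touching nothing.
Of jar_a, jar_b, jar_c, jar_d, jar_e only 3 to 5 are there at a start; the rules pass over those that are not, and their reading is None.
At some moment in a run one of jar_a, jar_b, jar_c, jar_d, jar_e may be knocked a few centimetres aside while the robot is not near it.
It also fails if it takes over 210 s, if anything falls off the work surface, if the arm or the gripper's body presses on something with over 40 N, if the wrist force passes 120 N, or if a joint passes its speed limit or range.

## Working session

There is one attempt and no reset: what is moved stays moved. The work goes in short steps, Python scripts to look and compute and a shell command to move; the robot and the scene stay as the last step left them, time stands still between calls to the robot, and variables do not carry over. Pictures are saved under pics/ and viewed, at most 14 in all, crops included, and the job is handed in when it is done.

```bash
ls; mkdir -p pics
cat > h.py <<'E'
import numpy as np, cv2
from bench import robot
def grab(n):
    f=robot.grab_frame(n); np.savez(f'{n}.npz',**{k:np.asarray(v) for k,v in f.items()}); return f
def load(n): return dict(np.load(f'{n}.npz'))
def world(f,u,v,z=None):
    # pixel -> world, by depth, or by plane height z
    K=f['intrinsics']; V=f['view']; R,t=V[:3,:3],V[:3,3]
    r=np.array([(u-K[0,2])/K[0,0],(v-K[1,2])/K[1,1],1.])
    o=-R.T@t; d=R.T@r
    s=(z-o[2])/d[2] if z is not None else f['depth'][int(round(v)),int(round(u))]
    return o+s*d
def pix(f,p):
    c=f['view'][:3,:3]@np.asarray(p)+f['view'][:3,3]; q=f['intrinsics']@c; return q[:2]/q[2]
def save(f,name,box=None,s=1):
    im=f['image'][...,::-1]
    if box: im=im[box[1]:box[3],box[0]:box[2]]
    cv2.imwrite('pics/'+name,cv2.resize(im,None,fx=s,fy=s,interpolation=cv2.INTER_CUBIC))
E
python3 - <<'E'
from h import *
for n in('scene','side'):
    f=grab(n); save(f,n+'1.png',s=1.5)
    print(n,f['intrinsics'].round(1).tolist(),(-f['view'][:3,:3].T@f['view'][:3,3]).round(3))
print(robot.state())
E
```

```text
pics
scene [[465.3, 0.0, 257.7], [0.0, 465.3, 193.6], [0.0, 0.0, 1.0]] [ 1.016 -0.372  1.117]
side [[423.9, 0.0, 249.3], [0.0, 423.9, 200.1], [0.0, 0.0, 1.0]] [0.244 1.045 0.69 ]
{'time': 0.1, 'joint_positions': array([ 1.2225235 ,  0.41789078, -0.01031027,  1.61409149,  0.00470429,
        1.11066105, -0.05301451]), 'qd': array([ 1.37185975e-03, -1.78266234e-03,  1.31782222e-03, -2.07343159e-03,
       -3.14737440e-05, -3.00856745e-04,  2.71107398e-04]), 'joint_torque': array([ 1.96758650e-03, -8.52585626e+01,  6.40257150e-01, -4.26691461e+01,
       -4.88835317e-02,  1.64081814e-02,  7.45183047e-05]), 'position': array([ 0.18862565, -0.59549179,  0.17331193]), 'ee_rot': array([ 9.88259072e-01,  1.52786592e-01, -1.19227030e-04, -4.99468831e-04]), 'force': array([-0.23737836,  0.19962792, -0.4988944 ]), 'wrist_torque': array([-0.02704214,  0.01379714,  0.01593682]), 'gripper_force': 0.0, 'grip_width': 0.9993571528013508}
```

View pics/scene1.png

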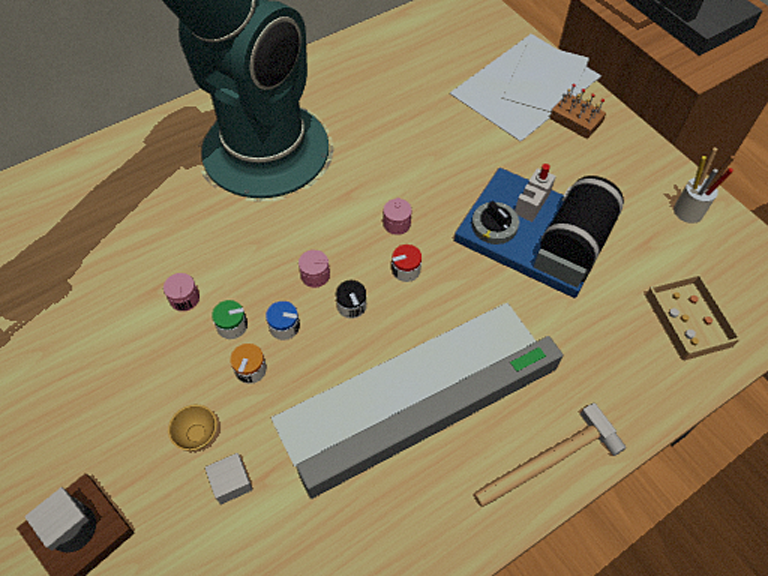

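View pics/side1.png

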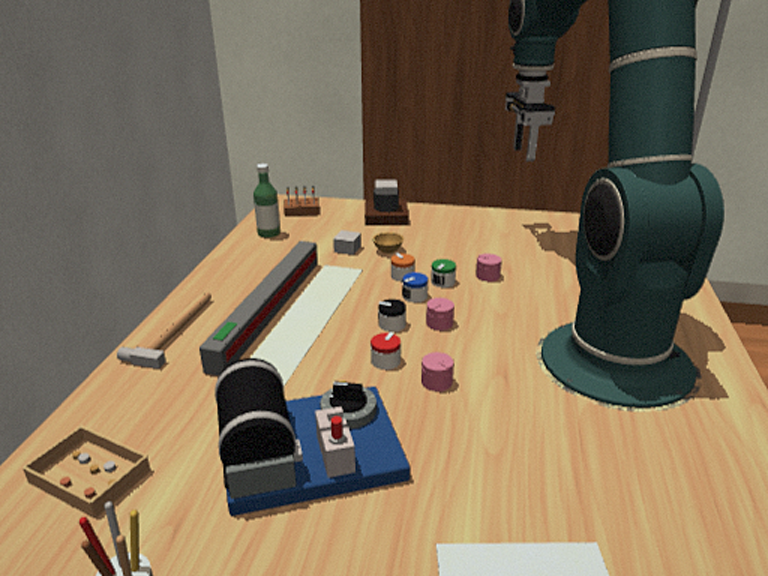

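Run:
```python
from h import *
f=load('scene'); save(f,'tum1.png',(300,105,420,200),6); save(f,'jars1.png',(105,125,290,265),4.2)
```

```text
(no output)
```

View pics/tum1.png

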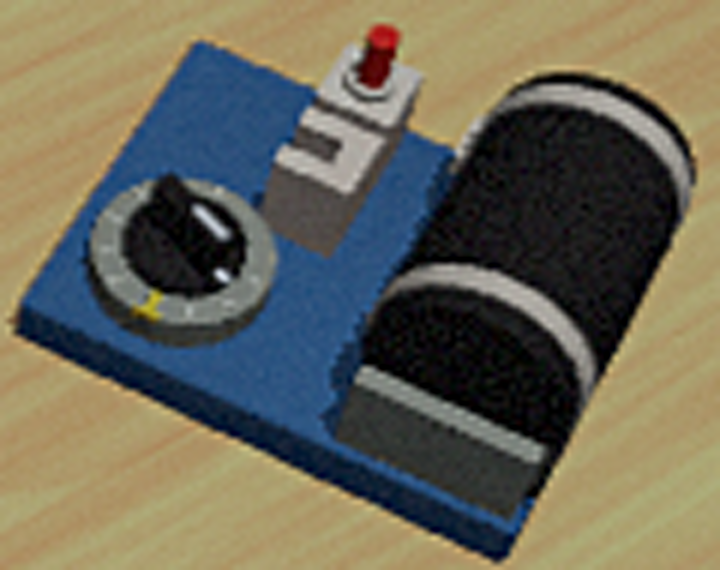

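View pics/jars1.png

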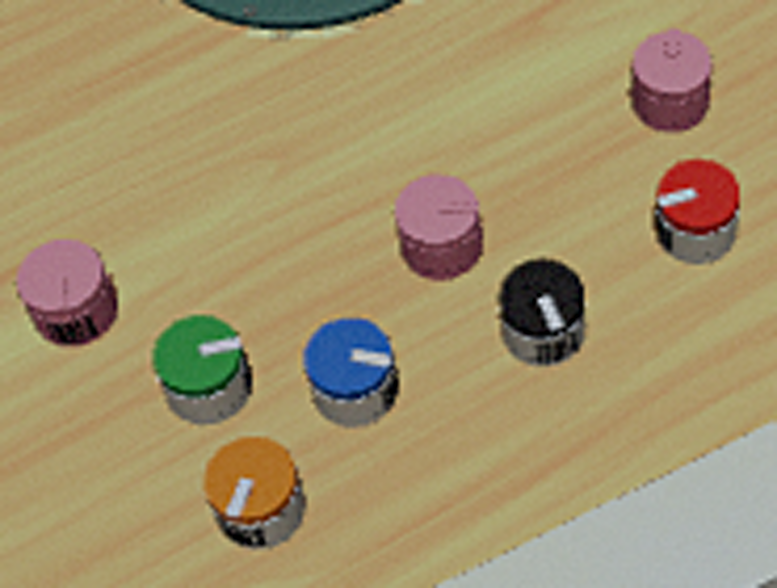

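```bash
cat >> h.py <<'E'
def rect(f,z,x0,x1,y0,y1,mm=1.):
    # top-down view of plane z: rows = x decreasing upward->(x1-x)/mm, cols=(y1-y)/mm
    nx,ny=int((x1-x0)*1000/mm),int((y1-y0)*1000/mm)
    src=np.float32([pix(f,[x,y,z]) for x,y in((x1,y1),(x1,y0),(x0,y0),(x0,y1))])
    dst=np.float32([[0,0],[ny,0],[ny,nx],[0,nx]])
    return cv2.warpPerspective(f['image'],cv2.getPerspectiveTransform(src,dst),(ny,nx),flags=cv2.INTER_CUBIC)
JC=dict(a=(698,195,659,201),b=(198,355,239,345),c=(349,358,389,360),d=(251,479,234,515),e=(542,300,556,327))
def lid(f,c,name,r=.028):
    "refine lid centre near c (world xy) and stripe heading"
    im=rect(f,.046,c[0]-.05,c[0]+.05,c[1]-.05,c[1]+.05,.5); hsv=cv2.cvtColor(im,cv2.COLOR_RGB2HSV).astype(int)
    H,S,Vv=hsv[...,0],hsv[...,1],hsv[...,2]
    m={'a':((H<6)|(H>174))&(S>150),'b':(abs(H-60)<15)&(S>120),'c':(abs(H-110)<15)&(S>120),'d':(abs(H-14)<6)&(S>170),'e':Vv<60}[name]
    m=cv2.morphologyEx(m.astype(np.uint8),cv2.MORPH_OPEN,np.ones((3,3)))
    cs,_=cv2.findContours(m,0,2); k=max(cs,key=cv2.contourArea)
    (u,v),rad=cv2.minEnclosingCircle(k)
    yy,xx=np.mgrid[:200,:200]; d=np.hypot(xx-u,yy-v)
    w=(Vv>140)&(S<70)&(d<50)&(d>10)
    du,dv=xx[w].mean()-u,yy[w].mean()-v
    return c[0]+.05-v*.0005, c[1]+.05-u*.0005, np.degrees(np.arctan2(-du,-dv)), rad*.5
E
python3 - <<'E'
from h import *
f=load('scene')
for n,(u,v,a,b) in JC.items():
    p=world(f,u/4.2+105,v/4.2+125,.046); q=world(f,a/4.2+105,b/4.2+125,.046)
    d=world(f,u/4.2+105,v/4.2+125)
    print(n,p[:2].round(4),np.degrees(np.arctan2(*(q-p)[1::-1])).round(1),'depthz',d[2].round(3),'ref',np.round(lid(f,p,n),4))
T=lambda u,v,z:world(f,u/6+300,v/6+105,z)
A,B,C=T(200,42,.03),T(20,318,.03),T(503,540,.03)
print('corners',A,B,C,'len',np.linalg.norm(A-B),np.linalg.norm(B-C),'yaw',np.degrees(np.arctan2(*(A-B)[1::-1]))-90,np.degrees(np.arctan2(*(C-B)[1::-1])))
print('grip top',T(384,36,.115),T(384,36,None) if 0 else '')
print('notchtop corners',T(310,107,.08),T(388,133,.08),T(345,193,.08),T(276,155,.08))
S=lambda u,v,z:world(f,u/1.5,v/1.5,z)
s=[S(274,418,0),S(509,305,0),S(538,341,0)]; print('strip',s)
r=[S(298,464,.06),S(557,340,.06),S(562,355,.06),S(312,490,.06)]; print('reader top',r)
print('block',S(226,470,.04),'bowl',S(194,425,.03))
E
```

```text
Traceback (most recent call last):
  File "h.py", line 35, in lid
    w=(Vv>140)&(S<70)&(d<50)&(d>10)
      ~~~~~~~~~~~~~~~^^~~~~~
ValueError: operands could not be broadcast together with shapes (199,199) (200,200)
```

```bash
sed -i 's/nx,ny=int((x1-x0)\*1000\/mm),int((y1-y0)\*1000\/mm)/nx,ny=round((x1-x0)*1000\/mm),round((y1-y0)*1000\/mm)/' h.py
cat > m.py <<'E'
from h import *
f=load('scene')
for n,(u,v,a,b) in JC.items():
    p=world(f,u/4.2+105,v/4.2+125,.046); q=world(f,a/4.2+105,b/4.2+125,.046)
    d=world(f,u/4.2+105,v/4.2+125)
    print(n,p[:2].round(4),np.degrees(np.arctan2(*(q-p)[1::-1])).round(1),'depthz',d[2].round(3),'ref',np.round(lid(f,p,n),4))
T=lambda u,v,z:world(f,u/6+300,v/6+105,z)
A,B,C=T(200,42,.03),T(20,318,.03),T(503,540,.03)
print('corners',A,B,C,'len',np.linalg.norm(A-B),np.linalg.norm(B-C),'yaw',np.degrees(np.arctan2(*(A-B)[1::-1]))-90,np.degrees(np.arctan2(*(C-B)[1::-1])))
print('grip top',T(384,36,.115),T(384,36,None) if 0 else '')
print('notchtop corners',T(310,107,.08),T(388,133,.08),T(345,193,.08),T(276,155,.08))
S=lambda u,v,z:world(f,u/1.5,v/1.5,z)
s=[S(274,418,0),S(509,305,0),S(538,341,0)]; print('strip',s)
r=[S(298,464,.06),S(557,340,.06),S(562,355,.06),S(312,490,.06)]; print('reader top',r)
print('block',S(226,470,.04),'bowl',S(194,425,.03))
E
python3 m.py
```

```text
a [0.4252 0.0762] -112.6 depthz 0.046 ref [ 4.246000e-01  7.580000e-02 -1.212856e+02  3.011460e+01]
b [ 0.3539 -0.2571] 73.1 depthz 0.048 ref [ 0.3525 -0.2573 85.4899 29.6319]
c [ 0.4079 -0.1786] 53.5 depthz 0.043 ref [ 0.4062 -0.1795 59.592  29.4619]
d [ 0.4496 -0.2694] -51.2 depthz 0.046 ref [  0.4482  -0.2707 -57.012   29.2051]
e [ 0.438  -0.0541] -8.3 depthz 0.044 ref [ 0.4354 -0.0531 -9.0161 29.6445]
corners [0.33710421 0.37022351 0.03      ] [0.4282238  0.18745739 0.03      ] [0.65104503 0.29838975 0.03      ] len 0.20422103309519662 0.24890818911738405 yaw 26.498936405323875 26.46658341407989
grip top [0.435105   0.38821771 0.115     ] 
notchtop corners [0.43021135 0.35485496 0.08      ] [0.46337704 0.37597225 0.08      ] [0.48047251 0.33473857 0.08      ] [0.44450881 0.32198361 0.08      ]
strip [array([ 0.54954542, -0.27885095,  0.        ]), array([0.59338447, 0.19397303, 0.        ]), array([0.68139481, 0.19028221, 0.        ])]
reader top [array([ 0.66097822, -0.28904622,  0.06      ]), array([0.71574583, 0.18860143, 0.06      ]), array([0.74222339, 0.1768009 , 0.06      ]), array([ 0.70752506, -0.29126685,  0.06      ])]
block [ 0.60084269 -0.3861393   0.04      ] bowl [ 0.50113449 -0.39622385  0.03      ]
```

```bash
cat >> h.py <<'E'
from scipy.spatial.transform import Rotation as Ro
def wworld(f,u,v,z):
    K=f['intrinsics']; V=f['view']; R,t=V[:3,:3],V[:3,3]
    a=np.array([(u-K[0,2])/K[0,0],(v-K[1,2])/K[1,1]]); th=np.hypot(*a)
    r=np.array([*(a/max(th,1e-9)*np.sin(th)),np.cos(th)]); o=-R.T@t; d=R.T@r
    return o+(z-o[2])/d[2]*d
def wpix(f,P):
    P=np.asarray(P,float); c=P@f['view'][:3,:3].T+f['view'][:3,3]
    n=np.hypot(c[...,0],c[...,1]); th=np.arctan2(n,c[...,2]); K=f['intrinsics']
    return np.stack([K[0,0]*th*c[...,0]/n+K[0,2],K[1,1]*th*c[...,1]/n+K[1,2]],-1)
def wrect(f,z,c,half=.06,mm=.5,h=0.):
    "top-down map of plane z around c: up = heading h deg, left = heading+90"
    n=int(2*half*1000/mm); g=half-(np.arange(n)+.5)*mm/1000
    a,b=np.meshgrid(g,g,indexing='ij') # a along heading, b left
    ch,sh=np.cos(np.radians(h)),np.sin(np.radians(h))
    P=np.stack([c[0]+a*ch-b*sh,c[1]+a*sh+b*ch,np.full_like(a,z)],-1)
    m=wpix(f,P).astype(np.float32)
    return cv2.remap(f['image'],m[...,0],m[...,1],cv2.INTER_CUBIC)
def mv(x,y,z,h):
    "print tool-frame move to TCP x,y,z heading h: turn first, then shift"
    s=robot.state(); p=s['position']; R=Ro.from_quat(s['ee_rot']).as_matrix()
    h0=np.degrees(np.arctan2(R[1,0],R[0,0])); w=-((h-h0+180)%360-180)
    hr=np.radians(h); d=np.array([x,y,z])-p
    G=np.array([[np.cos(hr),np.sin(hr),0],[np.sin(hr),-np.cos(hr),0],[0,0,-1]]).T
    tilt=np.degrees(Ro.from_matrix(R.T@np.array([[np.cos(np.radians(h0)),np.sin(np.radians(h0)),0],[np.sin(np.radians(h0)),-np.cos(np.radians(h0)),0],[0,0,-1]]).T).as_rotvec())
    print('pos',p.round(4),'h0',h0.round(2),'tiltfix',tilt.round(2),'| wz',w.round(2),'shift',(G.T@d).round(4),'n',round(np.linalg.norm(d)/.04,1),'t',round(s['time'],1),'grip',round(s['grip_width'],3),'F',s['force'].round(1))
E
R='[0,0,0,0.0259,-0.0203,-0.0125,1]'
python3 -m crank '[[0,0,-4.4,0,0,0,1],[0,0,-4.5,0,0,0,1],[0,0,0,0.0259,-0.0203,-0.0125,1],[0,0,0,0.0259,-0.0203,-0.0125,1],[0,0,0,0.0259,-0.0203,-0.0125,1]]'
for i in 1 2; do python3 -m crank '[[0,0,0,0.0259,-0.0203,-0.0125,1],[0,0,0,0.0259,-0.0203,-0.0125,1],[0,0,0,0.0259,-0.0203,-0.0125,1],[0,0,0,0.0259,-0.0203,-0.0125,1],[0,0,0,0.0259,-0.0203,-0.0125,1]]'; done
python3 -m crank '[[0,0,0,0.0259,-0.0203,-0.0125,1],[0,0,0,0.0259,-0.0203,-0.0125,1],[0,0,0,0,0,0,1]]'
python3 - <<'E'
from h import *
f=grab('wrist'); save(f,'w1.png'); print(f['intrinsics'].round(1).tolist(),(-f['view'][:3,:3].T@f['view'][:3,3]).round(3))
mv(.38,.36,.30,26.5)
E
```

```text
time: 0.52
position: [0.2312, -0.5052, 0.211]
ee_rot: [0.974, 0.229, -0.0, -0.001]
force: [0.7, 0.2, 0.0]
grip_width: 0.998
gripper_force: 0.0
time: 0.93
position: [0.3021, -0.3564, 0.2742]
ee_rot: [0.973, 0.229, -0.0, -0.0]
force: [0.3, -0.9, 0.5]
grip_width: 1.004
gripper_force: 0.0
time: 1.35
position: [0.3727, -0.2078, 0.3369]
ee_rot: [0.973, 0.229, -0.0, 0.0]
force: [-0.0, -0.4, 0.6]
grip_width: 0.997
gripper_force: 0.0
time: 1.6
position: [0.4034, -0.1448, 0.3636]
ee_rot: [0.973, 0.232, 0.001, 0.001]
force: [-0.4, -0.2, -0.6]
grip_width: 0.999
gripper_force: 0.0
[[297.3, 0.0, 252.8], [0.0, 297.3, 188.2], [0.0, 0.0, 1.0]] [ 0.474 -0.108  0.575]
pos [ 0.402  -0.1476  0.3623] h0 26.75 tiltfix [ 0.08 -0.06 -0.  ] | wz 0.25 shift [ 0.2068 -0.4641  0.0623] n 12.8 t 1.6 grip 1.005 F [-1.5 -0.9 -0.5]
```

View pics/w1.png

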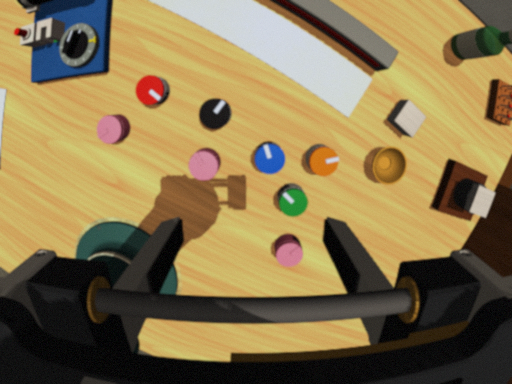

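```bash
for i in 1 2; do python3 -m crank '[[0,0,0,0.0159,-0.0357,0.0048,1],[0,0,0,0.0159,-0.0357,0.0048,1],[0,0,0,0.0159,-0.0357,0.0048,1],[0,0,0,0.0159,-0.0357,0.0048,1],[0,0,0,0.0159,-0.0357,0.0048,1]]' >/dev/null; done
python3 -m crank '[[0,0,0,0.0159,-0.0357,0.0048,1],[0,0,0,0.0159,-0.0357,0.0048,1],[0,0,0,0.0159,-0.0357,0.0048,1],[0,0,0,0,0,0,1],[0,0,0,0,0,0,1]]'
python3 - <<'E'
from h import *
f=grab('wrist'); 
im=cv2.cvtColor(wrect(f,.08,(.46,.32),.1,.35,26.5),cv2.COLOR_RGB2BGR)
cv2.imwrite('pics/w2.png',im); print(im.shape)
mv(.435,.388,.15,26.5)
E
```

```text
time: 2.9
position: [0.3776, 0.3582, 0.2976]
ee_rot: [0.973, 0.231, -0.002, -0.001]
force: [-0.9, 0.7, -0.1]
grip_width: 1.002
gripper_force: 0.0
(571, 571, 3)
pos [0.3786 0.3566 0.2981] h0 26.57 tiltfix [-0.04  0.12 -0.  ] | wz 0.07 shift [ 0.0644 -0.003   0.1481] n 4.0 t 3.0 grip 1.001 F [ 0.1 -0.1 -0.5]
```

View pics/w2.png

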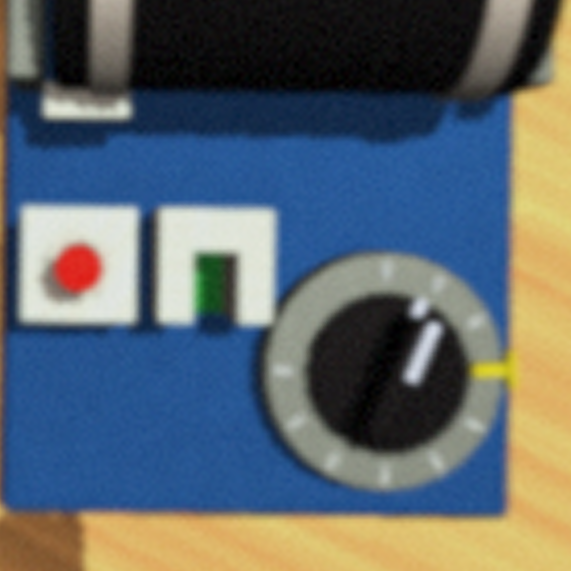

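```bash
python3 -m crank '[[0,0,0,0.032,-0.0016,0.02,0.5],[0,0,0,0.0319,-0.0016,0.02,0.5],[0,0,0,0,0,0.035,0.5],[0,0,0,0,0,0.035,0.5],[0,0,0,0,0,0,0.5]]'>/dev/null
python3 -m crank '[[0,0,0,0,0,0.035,0.5],[0,0,0,0,0,0,0.5],[0,0,0,0,0,0,0.5]]'
python3 - <<'E'
from h import *
mv(.4343,.388,.089,26.5)
E
```

```text
time: 3.62
position: [0.4354, 0.3867, 0.1555]
ee_rot: [0.974, 0.228, -0.0, 0.0]
force: [0.4, -0.2, 0.7]
grip_width: 0.505
gripper_force: 0.0
pos [0.4354 0.3867 0.1555] h0 26.39 tiltfix [0.05 0.02 0.  ] | wz -0.11 shift [-0.0004 -0.0016  0.0665] n 1.7 t 3.6 grip 0.505 F [ 0.4 -0.2  0.7]
```

```bash
python3 -m crank '[[0,0,0,0,-0.0012,0.025,0.5],[0,0,0,0,0,0.025,0.5],[0,0,0,0,0,0.016,0.5],[0,0,0,0,0,0,0.5],[0,0,0,0,0,0,0.5]]'
python3 -m crank '[[0,0,0,0,0,0,0],[0,0,0,0,0,0,0],[0,0,0,0,0,0,0],[0,0,0,0,0,0,0],[0,0,0,0,0,0,0]]'
python3 -m crank '[[0,0,0,0,0,0,0],[0,0,0,0,0,0,0],[0,0,0,0,0,0,0],[0,0,0,0,0,0,0]]'
```

```text
time: 4.03
position: [0.4351, 0.3893, 0.0904]
ee_rot: [0.974, 0.229, 0.001, -0.0]
force: [-0.7, 0.5, 0.9]
grip_width: 0.5
gripper_force: 0.0
time: 4.45
position: [0.4343, 0.3892, 0.0886]
ee_rot: [0.973, 0.229, 0.0, -0.0]
force: [-0.0, -1.1, -0.9]
grip_width: 0.183
gripper_force: 0.0
time: 4.78
position: [0.4341, 0.3892, 0.0881]
ee_rot: [0.973, 0.229, -0.0, -0.0]
force: [-0.8, 0.2, 0.5]
grip_width: 0.004
gripper_force: 0.0
```

Run:
```python
from h import *
f=grab('side'); g=grab('scene'); a=f['image'][255:345,180:280]; b=g['image'][90:180,310:410]
cv2.imwrite('pics/p1.png',cv2.resize(np.hstack([a,b]),None,fx=4,fy=4,interpolation=2)[...,::-1])
```

```text
(no output)
```

View pics/p1.png

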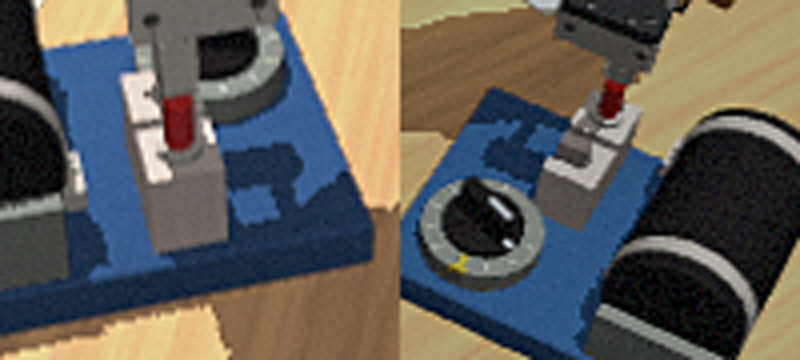

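Run:
```python
from h import *
s=robot.state(); p=s['position']; print(p)
for n,o,k in(('side',(180,255),0),('scene',(310,90),400)):
    f=load(n)
    for q in (p,p+[0,0,.019],[.4342,.3879,.115],[.4342,.3879,.085]):
        u=pix(f,q); print(n,((u-o)*4+[k,0]).round(0))
f=load('side')
for v in(60,80,90,105,120,140):print('side',v,world(f,180+180/4,255+v/4).round(3))
f=load('scene')
for v in(60,75,90,100,110):print('scene',v,world(f,310+(612-400)/4,90+v/4).round(3))
```

```text
[0.43407037 0.38916382 0.08806931]
side [178. 138.]
side [176. 110.]
side [176.  96.]
side [178. 140.]
scene [609. 108.]
scene [614.  90.]
scene [615.  83.]
scene [606. 111.]
side 60 [0.427 0.401 0.15 ]
side 80 [0.428 0.4   0.137]
side 90 [0.428 0.401 0.131]
side 105 [0.43  0.395 0.116]
side 120 [0.43  0.398 0.108]
side 140 [0.43  0.398 0.094]
scene 60 [0.435 0.376 0.147]
scene 75 [0.436 0.379 0.131]
scene 90 [0.437 0.383 0.114]
scene 100 [0.439 0.384 0.104]
scene 110 [0.439 0.388 0.091]
```

Run:
```python
from h import *
f=load('side')
print('col',[(v,*world(f,226,v)[1:].round(3)) for v in range(246,296,2)])
f=grab('wrist'); V=f['view']; cam=-V[:3,:3].T@V[:3,3]; print('cam',cam.round(3),'axis',V[2,:3].round(3))
for q in ([.4342,.3879,.115],[.4342,.3879,.085],robot.state()['position']): print(wpix(f,q).round(0))
save(f,'w3.png',(170,150,330,270),4.5)
```

```text
col [(246, np.float64(0.469), np.float64(0.26)), (248, np.float64(0.474), np.float64(0.26)), (250, np.float64(0.475), np.float64(0.256)), (252, np.float64(0.473), np.float64(0.251)), (254, np.float64(0.47), np.float64(0.244)), (256, np.float64(0.474), np.float64(0.243)), (258, np.float64(0.467), np.float64(0.233)), (260, np.float64(0.467), np.float64(0.228)), (262, np.float64(0.467), np.float64(0.224)), (264, np.float64(0.467), np.float64(0.22)), (266, np.float64(0.402), np.float64(0.162)), (268, np.float64(0.401), np.float64(0.156)), (270, np.float64(0.401), np.float64(0.15)), (272, np.float64(0.4), np.float64(0.144)), (274, np.float64(0.4), np.float64(0.14)), (276, np.float64(0.4), np.float64(0.134)), (278, np.float64(0.401), np.float64(0.13)), (280, np.float64(0.39), np.float64(0.115)), (282, np.float64(0.396), np.float64(0.115)), (284, np.float64(0.396), np.float64(0.11)), (286, np.float64(0.396), np.float64(0.104)), (288, np.float64(0.395), np.float64(0.097)), (290, np.float64(0.395), np.float64(0.092)), (292, np.float64(0.397), np.float64(0.089)), (294, np.float64(0.4), np.float64(0.086))]
cam [0.506 0.425 0.299] axis [-0.247 -0.122 -0.961]
[255. 228.]
[255. 213.]
[253. 213.]
```

View pics/w3.png

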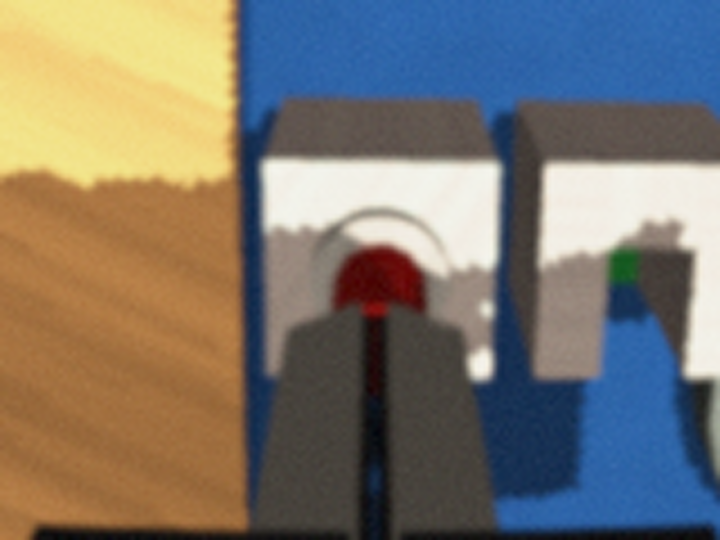

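```bash
python3 -m crank '[[0,0,0,0,0,0,0.35],[0,0,0,0,0,0,0.35],[0,0,0,0,0,0,0.35],[0,0,0,0,0,0,0.35],[0,0,0,0,0,0,0.35]]' >/dev/null
python3 -m crank '[[0,0,0,0,0,0.012,0.35],[0,0,0,0,0,0.008,0.35],[0,0,0,0,0,0.006,0.35],[0,0,0,0,0,0,0.35],[0,0,0,0,0,0,0.35]]'
python3 - <<'E'
from h import *
f=grab('side'); g=grab('scene'); a=f['image'][255:345,180:280]; b=g['image'][90:180,310:410]
cv2.imwrite('pics/p2.png',cv2.resize(np.hstack([a,b]),None,fx=4,fy=4,interpolation=2)[...,::-1])
for n,o in(('side',(180,255)),('scene',(310,90))):
  f=load(n); print(n,[(v,*world(f,u,v).round(3)) for u in ((224,232) if n=='side' else (362,))for v in (range(274,300,2) if n=='side' else range(98,122,2))])
E
```

```text
time: 5.77
position: [0.4338, 0.3891, 0.0616]
ee_rot: [0.973, 0.229, -0.001, 0.0]
force: [-0.0, 0.0, 0.2]
grip_width: 0.349
gripper_force: 0.0
side [(274, np.float64(0.41), np.float64(0.469), np.float64(0.198)), (276, np.float64(0.411), np.float64(0.469), np.float64(0.193)), (278, np.float64(0.426), np.float64(0.418), np.float64(0.144)), (280, np.float64(0.426), np.float64(0.418), np.float64(0.139)), (282, np.float64(0.426), np.float64(0.417), np.float64(0.133)), (284, np.float64(0.425), np.float64(0.42), np.float64(0.131)), (286, np.float64(0.426), np.float64(0.419), np.float64(0.124)), (288, np.float64(0.426), np.float64(0.418), np.float64(0.119)), (290, np.float64(0.425), np.float64(0.422), np.float64(0.116)), (292, np.float64(0.427), np.float64(0.419), np.float64(0.108)), (294, np.float64(0.427), np.float64(0.42), np.float64(0.104)), (296, np.float64(0.432), np.float64(0.402), np.float64(0.081)), (298, np.float64(0.431), np.float64(0.407), np.float64(0.081)), (274, np.float64(0.397), np.float64(0.463), np.float64(0.195)), (276, np.float64(0.44), np.float64(0.3), np.float64(0.05))
[... 770 characters left out ...]
(100, np.float64(0.474), np.float64(0.317), np.float64(0.236)), (102, np.float64(0.474), np.float64(0.318), np.float64(0.228)), (104, np.float64(0.48), np.float64(0.313), np.float64(0.229)), (106, np.float64(0.478), np.float64(0.318), np.float64(0.217)), (108, np.float64(0.478), np.float64(0.321), np.float64(0.207)), (110, np.float64(0.478), np.float64(0.322), np.float64(0.199)), (112, np.float64(0.477), np.float64(0.327), np.float64(0.187)), (114, np.float64(0.449), np.float64(0.365), np.float64(0.13)), (116, np.float64(0.45), np.float64(0.366), np.float64(0.122)), (118, np.float64(0.453), np.float64(0.366), np.float64(0.116)), (120, np.float64(0.453), np.float64(0.368), np.float64(0.107))]
```

View pics/p2.png

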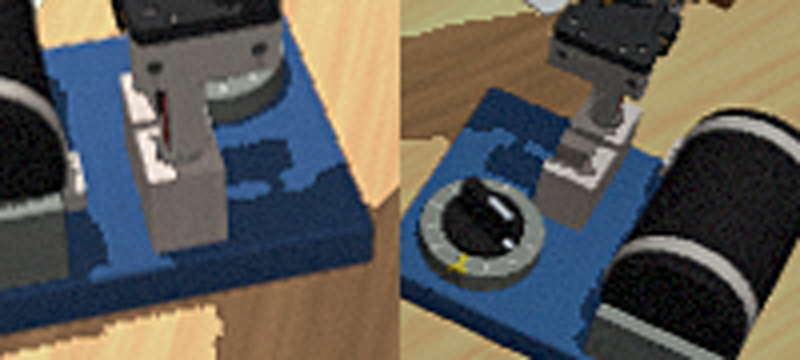

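```bash
python3 -m crank '[[0,0,0,0,0,0.006,0.35],[0,0,0,0,0,0.005,0.35],[0,0,0,0,0,0,0.35],[0,0,0,0,0,0,0],[0,0,0,0,0,0,0]]'
python3 -m crank '[[0,0,0,0,0,0,0],[0,0,0,0,0,0,0],[0,0,0,0,0,0,0],[0,0,0,0,0,0,0],[0,0,0,0,0,0,0]]'
```

```text
time: 6.28
position: [0.4341, 0.3892, 0.0511]
ee_rot: [0.973, 0.229, -0.0, -0.0]
force: [0.3, 0.6, 0.1]
grip_width: 0.244
gripper_force: 16.8
time: 6.7
position: [0.4341, 0.3891, 0.0512]
ee_rot: [0.973, 0.229, 0.0, -0.0]
force: [0.9, -0.0, -0.3]
grip_width: 0.23
gripper_force: 30.0
```

```bash
python3 -m crank '[[0,0,0,0,0,0,0.35],[0,0,0,0,0,0,0.35],[0,0,0,0,0,-0.006,0.35],[0,0,0,0,0,0,0],[0,0,0,0,0,0,0]]'
python3 -m crank '[[0,0,0,0,0,0,0],[0,0,0,0,0,0,0],[0,0,0,0,0,0,0],[0,0,0,0,0,0,0],[0,0,0,0,0,0,0]]'
```

```text
time: 7.12
position: [0.4343, 0.3894, 0.0576]
ee_rot: [0.973, 0.229, 0.0, -0.0]
force: [-0.1, -0.3, -0.5]
grip_width: 0.244
gripper_force: 0.0
time: 7.53
position: [0.4342, 0.3892, 0.0572]
ee_rot: [0.973, 0.229, 0.0, -0.0]
force: [-0.2, -1.6, 5.1]
grip_width: 0.159
gripper_force: 30.0
```

```bash
python3 -m crank '[[0,0,0,0,0,-0.010,0],[0,0,0,0,0,-0.015,0],[0,0,0,0,0,-0.015,0],[0,0,0,0,0,-0.012,0],[0,0,0,0,0,0,0]]'
python3 -m crank '[[0,0,0,-0.004,0.024,0,0],[0,0,0,-0.004,0.024,0,0],[0,0,0,0,0,0,0],[0,0,0,0,0,0,0]]'
python3 - <<'E'
from h import *
f=grab('side'); g=grab('scene'); a=f['image'][255:345,180:280]; b=g['image'][90:180,310:410]
cv2.imwrite('pics/p3.png',cv2.resize(np.hstack([a,b]),None,fx=4,fy=4,interpolation=2)[...,::-1])
E
```

```text
time: 7.95
position: [0.435, 0.3903, 0.1125]
ee_rot: [0.973, 0.229, 0.002, -0.001]
force: [0.2, 0.1, -0.4]
grip_width: 0.166
gripper_force: 30.0
time: 8.28
position: [0.4491, 0.3414, 0.1093]
ee_rot: [0.974, 0.228, 0.0, 0.0]
force: [-0.5, 0.4, -0.2]
grip_width: 0.164
gripper_force: 30.0
```

View pics/p3.png

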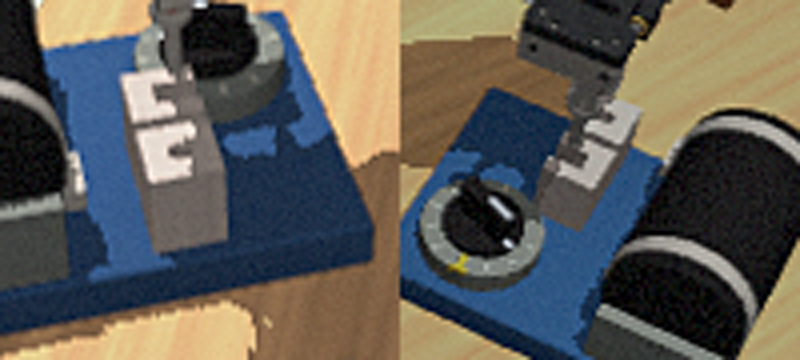

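```bash
python3 -m crank '[[0,0,0,0,0,0.015,0],[0,0,0,0,0,0.015,0],[0,0,0,0,0,0.012,0],[0,0,0,0,0,0.004,0],[0,0,0,0,0,0,0]]'
python3 -m crank '[[0,0,0,0,0,0.003,0],[0,0,0,0,0,0,0]]'
python3 -m crank '[[0,0,0,0.002,0,0,0],[0,0,0,0,0,0,0]]'
python3 -m crank '[[0,0,0,0.002,0,0,0],[0,0,0,0,0,0,0],[0,0,0,0,0,0,0]]'
```

```text
time: 8.8
position: [0.4474, 0.3425, 0.0615]
ee_rot: [0.973, 0.229, -0.001, 0.0]
force: [-0.1, -0.1, -0.7]
grip_width: 0.164
gripper_force: 30.0
time: 8.97
position: [0.4484, 0.3428, 0.06]
ee_rot: [0.973, 0.229, -0.0, -0.0]
force: [-0.4, 0.8, -1.1]
grip_width: 0.166
gripper_force: 30.0
time: 9.13
position: [0.4507, 0.3438, 0.0605]
ee_rot: [0.973, 0.229, 0.0, -0.0]
force: [0.0, 0.0, -0.0]
grip_width: 0.161
gripper_force: 30.0
time: 9.38
position: [0.4521, 0.3444, 0.0602]
ee_rot: [0.973, 0.229, 0.0, -0.0]
force: [0.3, -0.4, -0.4]
grip_width: 0.162
gripper_force: 30.0
```

```bash
for i in 1 2 3; do python3 -m crank '[[0,0,0,0.001,0,0,0],[0,0,0,0,0,0,0],[0,0,0,0,0,0,0]]' | egrep 'pos|force'; done
```

```text
position: [0.4529, 0.3449, 0.0601]
force: [0.5, 0.1, -0.3]
gripper_force: 30.0
position: [0.4538, 0.3453, 0.0601]
force: [-0.1, -0.2, -0.5]
gripper_force: 30.0
position: [0.4547, 0.3457, 0.0601]
force: [0.8, -0.1, 0.1]
gripper_force: 30.0
```

```bash
for i in 1 2; do python3 -m crank '[[0,0,0,0.001,0,0,0],[0,0,0,0,0,0,0],[0,0,0,0,0,0,0]]' | egrep 'pos|force'; done
python3 - <<'E'
from h import *
w=grab('wrist'); f=grab('side'); a=f['image'][255:345,180:280]; im=wrect(w,.08,(.4555,.345),.05,.28,26.5)
cv2.imwrite('pics/p4.png',np.hstack([cv2.resize(a,(396,357),interpolation=2),im])[...,::-1]); print(im.shape)
E
```

```text
position: [0.4553, 0.3461, 0.06]
force: [-2.6, -2.0, 1.4]
gripper_force: 30.0
position: [0.4556, 0.3463, 0.06]
force: [-6.4, -3.6, 4.2]
gripper_force: 30.0
(357, 357, 3)
```

View pics/p4.png

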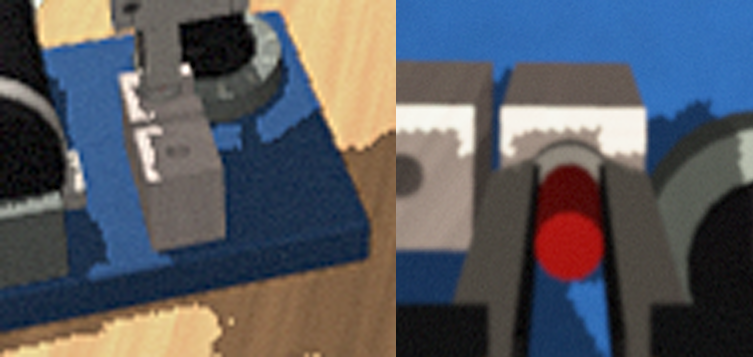

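```bash
python3 -m crank '[[0,0,0,0,0,0.0015,0],[0,0,0,0,0,0.0015,0],[0,0,0,0,0,0,0],[0,0,0,0,0,0,0]]' | egrep 'pos|force'
python3 -m crank '[[0,0,0,0,0,0,0.35],[0,0,0,0,0,0,0.35],[0,0,0,0,0,0,0.35],[0,0,0,0,0,0,0.35]]' | egrep 'pos|force|width'
python3 -m crank '[[0,0,0,0,0,-0.02,0.35],[0,0,0,0,0,-0.04,0.35],[0,0,0,0,0,-0.04,0.35],[0,0,0,-0.02,0,-0.03,0.35],[0,0,0,-0.03,0.02,0,0.35]]'
python3 - <<'E'
from h import *
w=grab('wrist'); f=grab('side'); a=f['image'][255:345,180:280]; im=wrect(w,.085,(.4555,.345),.06,.33,26.5)
cv2.imwrite('pics/p5.png',np.hstack([cv2.resize(a,(400,len(im)),interpolation=2),im])[...,::-1]); print(im.shape)
E
```

```text
position: [0.4556, 0.3464, 0.0572]
force: [-7.1, -4.4, 10.2]
gripper_force: 30.0
position: [0.4567, 0.3467, 0.0571]
force: [1.2, 0.6, -0.6]
grip_width: 0.346
gripper_force: 0.0
time: 11.82
position: [0.421, 0.3114, 0.1922]
ee_rot: [0.973, 0.231, 0.003, -0.002]
force: [0.2, 0.6, 0.9]
grip_width: 0.351
gripper_force: 0.0
(363, 363, 3)
```

View pics/p5.png

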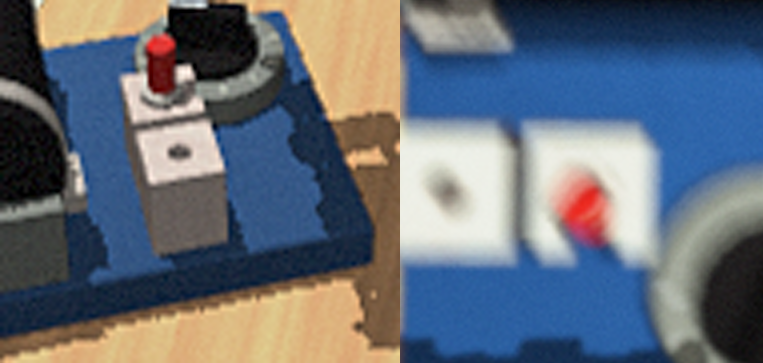

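```bash
python3 -m crank '[[0,0,0,0,0,-0.035,1],[0,0,0,0,0,-0.035,1],[0,0,0,0,0,-0.035,1],[0,0,0,0,0,-0.035,1],[0,0,0,0,0,0,1]]' >/dev/null
for i in 1 2; do python3 -m crank '[[0,0,-7,0,0,0,1],[0,0,-7,0,0,0,1],[0,0,-7,0,0,0,1],[0,0,-7,0,0,0,1],[0,0,-3.5,0,0,0,1]]' >/dev/null; done
python3 - <<'E'
from h import *
mv(.46,-.15,.33,90)
E
```

```text
pos [0.4208 0.3065 0.3269] h0 89.89 tiltfix [-0.01 -0.01  0.  ] | wz -0.11 shift [-0.4565  0.0392 -0.0031] n 11.5 t 13.2 grip 0.998 F [ 0.2  0.6 -0. ]
```

```bash
for i in 1 2; do python3 -m crank '[[0,0,0,-0.038,0.0033,0,1],[0,0,0,-0.038,0.0033,0,1],[0,0,0,-0.038,0.0033,0,1],[0,0,0,-0.038,0.0033,0,1],[0,0,0,-0.038,0.0033,0,1]]' >/dev/null; done
python3 -m crank '[[0,0,0,-0.038,0.0033,0,1],[0,0,0,-0.038,0.0033,0,1],[0,0,0,0,0,0,1],[0,0,0,0,0,0,1],[0,0,0,0,0,0,1]]' >/dev/null
cat >> h.py <<'E'
def lidw(f,c,name,half=.05,mm=.5):
    "wrist view: lid centre, stripe heading (line fit), radius mm"
    im=wrect(f,.046,c,half,mm/1.,0.); hsv=cv2.cvtColor(im,cv2.COLOR_RGB2HSV).astype(int); H,S,Vv=hsv[...,0],hsv[...,1],hsv[...,2]
    m={'a':((H<6)|(H>174))&(S>150),'b':(abs(H-60)<15)&(S>120),'c':(abs(H-110)<15)&(S>120),'d':(abs(H-14)<6)&(S>170),'e':Vv<60}[name]
    m=cv2.morphologyEx(m.astype(np.uint8),cv2.MORPH_OPEN,np.ones((5,5)))
    cs,_=cv2.findContours(m,0,2); k=max(cs,key=cv2.contourArea); (u,v),rad=cv2.minEnclosingCircle(k)
    if len(k)>5: (u2,v2),ax,_=cv2.fitEllipse(cv2.convexHull(k)); u,v=u2,v2; rad=sum(ax)/4
    n=len(m); yy,xx=np.mgrid[:n,:n]; d=np.hypot(xx-u,yy-v)
    w=(Vv>130)&(S<80)&(d<rad*.93)
    wt=w.astype(np.uint8); nn,lab,st,cc=cv2.connectedComponentsWithStats(wt)
    i=1+np.argmax(st[1:,4]) if nn>1 else 0; P=np.argwhere(lab==i)[:,::-1].astype(np.float32)
    vx,vy,x0,y0=cv2.fitLine(P,2,0,.01,.01).ravel()
    if vx*(x0-u)+vy*(y0-v)<0: vx,vy=-vx,-vy
    head=np.degrees(np.arctan2(-vx,-vy)); h2=np.degrees(np.arctan2(-(x0-u),-(y0-v)))
    return np.round([c[0]+half-(v+.5)*mm/1000,c[1]+half-(u+.5)*mm/1000,head,h2,rad*mm],4)
J0=dict(a=(.4246,.0758),b=(.3525,-.2573),c=(.4062,-.1795),d=(.4482,-.2707),e=(.4354,-.0531))
E
cat > jm.py <<'E'
from h import *
import sys
w=grab('wrist'); s=grab('scene')
for n in sys.argv[1]:
    c=J0[n]
    for nm,fn,f in(('scene',lid,s),('wrist',lidw,w)):
        try: print(n,nm,np.round(fn(f,c,n),4))
        except Exception as e: print(n,nm,'fail',e)
E
python3 jm.py abcde
python3 - <<'E'
from h import *
w=load('wrist'); mv(.46,-.15,.33,90)
# strip and reader edges: profile across strip at several y in wrist and scene rectified at z=0
im=wrect(w,0,(.6,-.05),.28,1,0.); hsv=cv2.cvtColor(im,cv2.COLOR_RGB2HSV).astype(int)
m=(hsv[...,1]<40)&(hsv[...,2]>120)
sc=rect(load('scene'),0,.32,.88,-.33,.23,1); hs=cv2.cvtColor(sc,cv2.COLOR_RGB2HSV).astype(int); m2=(hs[...,1]<40)&(hs[...,2]>120)
for nm,mm in(('w',m),('s',m2)):
    mm=cv2.morphologyEx(mm.astype(np.uint8),cv2.MORPH_OPEN,np.ones((7,7)))
    nn,lab,st,cc=cv2.connectedComponentsWithStats(mm); i=1+np.argmax(st[1:,4]); k=cv2.findContours((lab==i).astype(np.uint8),0,2)[0][0]
    (u,v),sz,an=cv2.minAreaRect(k); b=cv2.boxPoints(((u,v),sz,an)); print(nm,'c',.88-v/1000,.23-u/1000,np.round(sz),an)
    print([(round(.88-q[1]/1000,4),round(.23-q[0]/1000,4)) for q in b])
    # near edge (lowest row) line fit
    pts=[(c,np.where(lab[:,c]==i)[0].max()) for c in range(560) if (lab[:,c]==i).sum()>60]
    P=np.float32(pts); vx,vy,x0,y0=cv2.fitLine(P,cv2.DIST_HUBER,0,.01,.01).ravel(); print('near edge heading',np.degrees(np.arctan2(vx,vy))%180,'pt',.88-y0/1000,.23-x0/1000)
E
```

```text
a scene [ 4.250000e-01  7.630000e-02 -1.215567e+02  3.006740e+01]
a wrist [ 4.222000e-01  7.620000e-02 -1.043653e+02 -1.069097e+02  2.717600e+01]
b scene [ 0.3527 -0.2574 86.6564 29.4239]
b wrist [ 0.35   -0.2558 70.7539 69.0496 27.7292]
c scene [ 0.4061 -0.1796 59.2737 29.4493]
c wrist [ 0.4045 -0.1765 45.1563 40.9853 27.101 ]
d scene [  0.4481  -0.2706 -56.8892  29.2219]
d wrist [  0.4461  -0.2682 -48.1317 -53.1726  28.2754]
e scene [ 0.4354 -0.0536 -6.4678 29.5049]
e wrist [  0.4324  -0.0521 -10.6062  -9.349   25.9709]
pos [ 0.456  -0.1409  0.3274] h0 89.6 tiltfix [0.01 0.02 0.  ] | wz -0.4 shift [-0.0091  0.004  -0.0026] n 0.3 t 14.5 grip 1.002 F [-0.7 -0.5 -0.2]
w c 0.6131383666992187 -0.06348065185546872 [449.  97.] 4.911787986755371
[(np.float32(0.5842), np.float32(0.1641)), (np.float32(0.6805), np.float32(0.1559)), (np.float32(0.6421), np.float32(-0.2911)), (np.float32(0.5458), np.float32(-0.2828))]
near edge heading 85.08593 pt 0.56508374 -0.068293616
s c 0.6118298950195313 -0.04839465332031248 [481.  96.] 4.960411071777344
[(np.float32(0.585), np.float32(0.1953)), (np.float32(0.6802), np.float32(0.187)), (np.float32(0.6387), np.float32(-0.2921)), (np.float32(0.5434), np.float32(-0.2838))]
near edge heading 85.08716 pt 0.56512 -0.047047988
```

```bash
python3 -m crank '[[0,0,4.8,0,0,0,0.8],[0,0,4.8,0,0,0,0.8]]' >/dev/null
python3 -m crank '[[0,0,0,0.0167,-0.0076,0.028,0.8],[0,0,0,0.0167,-0.0076,0.028,0.8],[0,0,0,0.0167,-0.0076,0.028,0.8],[0,0,0,0.0167,-0.0076,0.028,0.8],[0,0,0,0.0167,-0.0076,0.028,0.8]]' >/dev/null
python3 -m crank '[[0,0,0,0,0,0,0.8],[0,0,0,0,0,0,0.8]]' >/dev/null
python3 jm.py e;python3 - <<'E'
from h import *
mv(.4325,-.052,-.017,80)
f=load('wrist'); save(f,'w4.png',(150,60,370,260),3)
E
```

```text
e scene [ 0.4354 -0.0535 -7.5611 29.5807]
e wrist [  0.4335  -0.0507  -9.9045 -18.8371  26.7798]
pos [ 0.4338 -0.0533  0.1883] h0 79.92 tiltfix [0.07 0.01 0.  ] | wz -0.08 shift [ 0.001  -0.0015  0.2053] n 5.1 t 15.4 grip 0.801 F [-0.3 -0.2 -0.6]
```

View pics/w4.png

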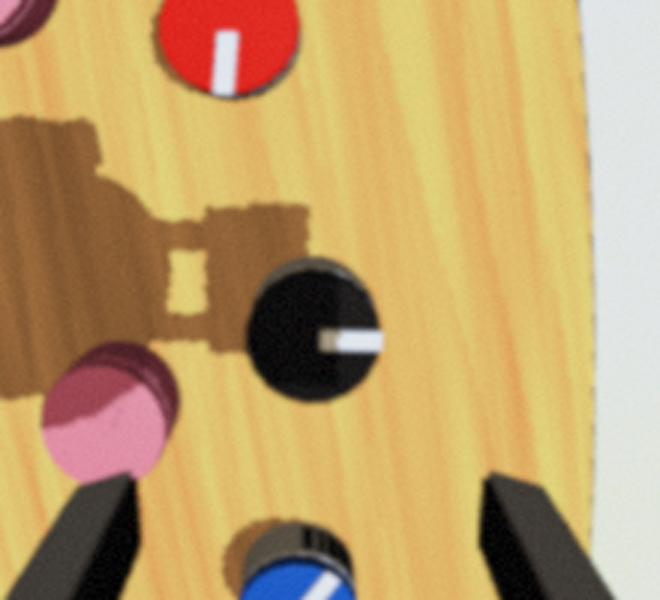

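```bash
python3 -m crank '[[0,0,0,0.0025,-0.0007,0.036,0.8],[0,0,0,0,0,0.036,0.8],[0,0,0,0,0,0.036,0.8],[0,0,0,0,0,0.036,0.8],[0,0,0,0,0,0.030,0.8]]' | egrep 'pos|force'
python3 -m crank '[[0,0,0,0,0,0.018,0.8],[0,0,0,0,0,0.012,0.8],[0,0,0,0,0,0,0.8],[0,0,0,0,0,0,0.8]]' | egrep 'pos|force'
python3 -m crank '[[0,0,0,0,0,0,0],[0,0,0,0,0,0,0],[0,0,0,0,0,0,0],[0,0,0,0,0,0,0],[0,0,0,0,0,0,0]]' | egrep 'pos|force|width'
python3 - <<'E'
from h import *
print(robot.state()['joint_positions'].round(2))
E
```

```text
position: [0.4334, -0.0514, 0.0119]
force: [0.7, -0.8, -0.1]
gripper_force: 0.0
position: [0.4336, -0.051, -0.0161]
force: [-0.2, 0.1, 0.5]
gripper_force: 0.0
position: [0.4334, -0.051, -0.016]
force: [-1.6, -2.1, 12.2]
grip_width: 0.589
gripper_force: 30.0
[ 0.69  0.51 -0.75  2.19  0.58  0.65 -0.65]
```

```bash
python3 -m crank '[[0,0,0,0,0,-0.03,0],[0,0,0,0,0,-0.03,0],[0,0,0,0,0,-0.03,0],[0,0,-5,0,0,0,0]]' | egrep 'pos|force|width'
python3 -m crank '[[0,0,0,0.0172,0.0297,0,0],[0,0,0,0.0172,0.0297,0,0],[0,0,0,0.0172,0.0297,0,0],[0,0,0,0.0172,0.0297,0,0],[0,0,0,0.0172,0.0297,0,0]]' | egrep 'pos|force|width'
python3 -m crank '[[0,0,0,0.0172,0.0297,0,0],[0,0,0,0,0,0,0],[0,0,0,0,0,0,0],[0,0,0,0,0,0,0]]' | egrep 'pos|force|width'
python3 - <<'E'
from h import *
mv(.6198,.0362,-.016,84.95)
E
```

```text
position: [0.4351, -0.0507, 0.0777]
force: [1.5, -0.1, -1.2]
grip_width: 0.591
gripper_force: 30.0
position: [0.5896, 0.0223, 0.0733]
force: [0.4, -0.2, -1.2]
grip_width: 0.594
gripper_force: 30.0
position: [0.6188, 0.0362, 0.0731]
force: [-0.1, 1.0, -1.6]
grip_width: 0.59
gripper_force: 30.0
pos [0.6188 0.0362 0.0731] h0 84.91 tiltfix [-0.05  0.01 -0.  ] | wz -0.04 shift [0.     0.001  0.0891] n 2.2 t 17.6 grip 0.59 F [-0.1  1.  -1.6]
```

```bash
python3 -m crank '[[0,0,0,0,0.001,0.03,0],[0,0,0,0,0,0.03,0],[0,0,0,0,0,0.02,0],[0,0,0,0,0,0.0085,0],[0,0,0,0,0,0,0]]' | egrep 'pos|force|width'
python3 -m crank '[[0,0,0,0,0,0,0],[0,0,0,0,0,0,0.75],[0,0,0,0,0,0,0.75],[0,0,0,0,0,0,0.75],[0,0,0,0,0,0,0.75]]' | egrep 'pos|force|width'
python3 -m crank '[[0,0,0,0,0,-0.02,0.75],[0,0,0,0,0,-0.035,0.75],[0,0,0,0,0,-0.035,0.75],[0,0,0,0,0,-0.035,0.75],[0,0,0,0,0,-0.035,0.75]]' >/dev/null
python3 -m crank '[[0,0,0,0,0,-0.035,0.8],[0,0,0,0,0,0,0.8],[0,0,0,0,0,0,0.8]]' >/dev/null
python3 - <<'E'
from h import *
w=grab('wrist'); print(lidw(w,(.6198,.0362),'e')); mv(.6198,.0362,.19,85)
E
for i in 1 2; do python3 -m crank '[[0,0,7.1,0,0,0,0.8],[0,0,7.1,0,0,0,0.8],[0,0,7.1,0,0,0,0.8],[0,0,7.1,0,0,0,0.8],[0,0,7.1,0,0,0,0.8]]' >/dev/null; done
python3 -m crank '[[0,0,7.1,0,0,0,0.8],[0,0,7.1,0,0,0,0.8],[0,0,7.1,0,0,0,0.8],[0,0,7.1,0,0,0,0.8]]' >/dev/null
python3 -m crank '[[0,0,0,-0.0402,0.0021,0,0.8],[0,0,0,-0.0402,0.0021,0,0.8],[0,0,0,-0.0402,0.0021,0,0.8],[0,0,0,-0.0402,0.0021,0,0.8],[0,0,0,-0.0402,0.0021,0,0.8]]' >/dev/null
python3 -m crank '[[0,0,0,0,0,0,0.8],[0,0,0,0,0,0,0.8]]' >/dev/null
python3 jm.py a;python3 - <<'E'
from h import *
mv(.4222,.0762,-.016,-14.4)
E
```

```text
position: [0.6188, 0.0355, -0.0162]
force: [-0.2, 0.3, -1.3]
grip_width: 0.591
gripper_force: 30.0
position: [0.6207, 0.0362, -0.0147]
force: [-0.2, -0.3, 0.1]
grip_width: 0.748
gripper_force: 0.0
[  0.6198   0.036   -5.9515 -13.0506  26.6303]
pos [0.6206 0.0361 0.1801] h0 84.88 tiltfix [0.05 0.02 0.  ] | wz -0.12 shift [ 0.     -0.0008 -0.0099] n 0.2 t 19.2 grip 0.8 F [-0.1 -0.1  0.2]
a scene [ 4.546000e-01  4.530000e-02 -1.141712e+02  2.762340e+01]
a wrist [ 4.549000e-01  4.640000e-02 -1.064336e+02 -1.059622e+02  2.686090e+01]
pos [0.4237 0.0761 0.1795] h0 -14.53 tiltfix [-0.01  0.02 -0.  ] | wz -0.13 shift [-0.0014  0.0003  0.1955] n 4.9 t 21.0 grip 0.801 F [ 0.6 -0.6  0.5]
```

```bash
sed -i "s/J0=dict(a=(.4246,.0758)/J0=dict(a=(.4549,.0464)/" h.py
python3 -m crank '[[0,0,0,0.0188,0.0105,0,0.8],[0,0,0,0.0188,0.0105,0,0.8],[0,0,0,0,0,0,0.8],[0,0,0,0,0,0,0.8]]' >/dev/null
python3 jm.py a;python3 - <<'E'
from h import *
mv(.4549,.0464,-.016,-16)
E
```

```text
a scene [ 4.554000e-01  4.380000e-02 -1.175664e+02  3.003540e+01]
a wrist [ 4.552000e-01  4.560000e-02 -1.039853e+02 -1.106692e+02  2.702600e+01]
pos [0.4543 0.0471 0.1792] h0 -14.5 tiltfix [-0.03  0.09 -0.  ] | wz 1.5 shift [0.0008 0.0005 0.1952] n 4.9 t 21.4 grip 0.795 F [0.4 0.  0. ]
```

```bash
python3 -m crank '[[0,0,0,0.0012,0.0012,0.036,0.8],[0,0,0,0,0,0.036,0.8],[0,0,0,0,0,0.036,0.8],[0,0,0,0,0,0.036,0.8],[0,0,0,0,0,0.030,0.8]]' | egrep 'pos|force'
python3 -m crank '[[0,0,0,0,0,0.015,0.8],[0,0,0,0,0,0.006,0.8],[0,0,0,0,0,0,0.8],[0,0,0,0,0,0,0],[0,0,0,0,0,0,0]]' | egrep 'pos|force'
python3 -m crank '[[0,0,0,0,0,0,0],[0,0,0,0,0,0,0],[0,0,0,0,0,0,0],[0,0,0,0,0,0,0],[0,0,0,0,0,0,0]]' | egrep 'pos|force|width'
python3 -m crank '[[0,0,0,0,0,-0.03,0],[0,0,0,0,0,-0.03,0],[0,0,0,0,0,-0.03,0],[0,0,-7.125,0,0,0,0],[0,0,-7.125,0,0,0,0]]' | egrep 'pos|force|width'
for i in 1 2; do python3 -m crank '[[0,0,-7.125,0,0,0,0],[0,0,-7.125,0,0,0,0],[0,0,-7.125,0,0,0,0],[0,0,-7.125,0,0,0,0],[0,0,-7.125,0,0,0,0]]' >/dev/null; done
python3 -m crank '[[0,0,-7.125,0,0,0,0],[0,0,-7.125,0,0,0,0]]' >/dev/null
python3 -m crank '[[0,0,0,0.0179,0.033,0,0],[0,0,0,0.0179,0.033,0,0],[0,0,0,0.0179,0.033,0,0],[0,0,0,0.0179,0.033,0,0],[0,0,0,0.0179,0.033,0,0]]' >/dev/null
python3 -m crank '[[0,0,0,0,0,0,0],[0,0,0,0,0,0,0],[0,0,0,0,0,0,0]]' | egrep 'pos|force|width'
python3 - <<'E'
from h import *
mv(.6272,.1209,-.016,85.2)
E
```

```text
position: [0.4542, 0.0459, 0.0036]
force: [0.4, -0.3, -0.2]
gripper_force: 0.0
position: [0.4561, 0.0455, -0.014]
force: [-0.2, -0.3, 0.7]
gripper_force: 0.0
position: [0.456, 0.0452, -0.0142]
force: [-2.4, -1.2, 11.3]
grip_width: 0.589
gripper_force: 30.0
position: [0.4565, 0.0451, 0.0769]
force: [-0.4, 0.1, -3.0]
grip_width: 0.589
gripper_force: 30.0
position: [0.6264, 0.1206, 0.0748]
force: [-2.1, 0.0, -2.4]
grip_width: 0.589
gripper_force: 30.0
pos [0.6264 0.1206 0.0748] h0 85.26 tiltfix [-0.03  0.01 -0.  ] | wz 0.06 shift [0.0003 0.0007 0.0908] n 2.3 t 24.8 grip 0.589 F [-2.1  0.  -2.4]
```

```bash
python3 -m crank '[[0,0,0,0,0.0007,0.03,0],[0,0,0,0,0,0.03,0],[0,0,0,0,0,0.02,0],[0,0,0,0,0,0.0088,0],[0,0,0,0,0,0,0]]' | egrep 'pos|force|width'
python3 -m crank '[[0,0,0,0,0,0,0],[0,0,0,0,0,0,0.75],[0,0,0,0,0,0,0.75],[0,0,0,0,0,0,0.75],[0,0,0,0,0,0,0.75]]' | egrep 'pos|force|width'
python3 -m crank '[[0,0,0,0,0,-0.02,0.75],[0,0,0,0,0,-0.035,0.75],[0,0,0,0,0,-0.035,0.75],[0,0,0,0,0,-0.035,0.75],[0,0,0,0,0,-0.035,0.75]]' >/dev/null
python3 -m crank '[[0,0,0,0,0,-0.035,0.8],[0,0,0,0,0,0,0.8],[0,0,0,0,0,0,0.8]]' >/dev/null
python3 - <<'E'
from h import *
w=grab('wrist'); print(lidw(w,(.6272,.1209),'a'))
E
python3 -m crank '[[0,0,-7.1,0,0,0,0.8],[0,0,-7.1,0,0,0,0.8],[0,0,-7.1,0,0,0,0.8],[0,0,-7.1,0,0,0,0.8]]' >/dev/null
python3 -m crank '[[0,0,-7.1,0,0,0,0.8],[0,0,-7.1,0,0,0,0.8],[0,0,-7.1,0,0,0,0.8]]' >/dev/null
for i in 1 2; do python3 -m crank '[[0,0,0,-0.0053,-0.0368,0,0.8],[0,0,0,-0.0053,-0.0368,0,0.8],[0,0,0,-0.0053,-0.0368,0,0.8],[0,0,0,-0.0053,-0.0368,0,0.8],[0,0,0,-0.0053,-0.0368,0,0.8]]' >/dev/null; done
python3 -m crank '[[0,0,0,0,0,0,0.8],[0,0,0,0,0,0,0.8],[0,0,0,0,0,0,0.8]]' >/dev/null
python3 jm.py c;python3 - <<'E'
from h import *
mv(.4045,-.1765,-.015,135)
E
```

```text
position: [0.6263, 0.12, -0.0147]
force: [0.4, -0.4, -1.5]
grip_width: 0.59
gripper_force: 30.0
position: [0.628, 0.1207, -0.0135]
force: [0.1, -0.0, 0.0]
grip_width: 0.752
gripper_force: 0.0
[ 0.6272  0.1196 -5.1285 -9.8082 26.928 ]
c scene [ 0.4063 -0.1791 58.4336 29.6342]
c wrist [ 0.4034 -0.1773 44.9501 39.8822 27.0483]
pos [ 0.4052 -0.1756  0.1807] h0 135.06 tiltfix [ 0.04 -0.04 -0.  ] | wz 0.06 shift [-0.0002 -0.0011  0.1957] n 4.9 t 28.1 grip 0.801 F [ 0.2 -0.5  0.3]
```

```bash
python3 -m crank '[[0,0,0,0,-0.002,0.036,0.8],[0,0,0,0,0,0.036,0.8],[0,0,0,0,0,0.036,0.8],[0,0,0,0,0,0.036,0.8],[0,0,0,0,0,0.030,0.8]]' | egrep 'pos|force'
python3 -m crank '[[0,0,0,0,0,0.015,0.8],[0,0,0,0,0,0.0065,0.8],[0,0,0,0,0,0,0.8],[0,0,0,0,0,0,0],[0,0,0,0,0,0,0]]' | egrep 'pos|force'
python3 -m crank '[[0,0,0,0,0,0,0],[0,0,0,0,0,0,0],[0,0,0,0,0,0,0],[0,0,0,0,0,0,0],[0,0,0,0,0,0,0]]' | egrep 'pos|force|width'
python3 -m crank '[[0,0,0,0,0,-0.03,0],[0,0,0,0,0,-0.03,0],[0,0,0,0,0,-0.03,0],[0,0,7.136,0,0,0,0],[0,0,7.136,0,0,0,0]]' | egrep 'pos|force|width'
python3 -m crank '[[0,0,7.136,0,0,0,0],[0,0,7.136,0,0,0,0],[0,0,7.136,0,0,0,0],[0,0,7.136,0,0,0,0],[0,0,7.136,0,0,0,0]]' >/dev/null
python3 -m crank '[[0,0,0,0.0243,0.0328,0,0],[0,0,0,0.0243,0.0328,0,0],[0,0,0,0.0243,0.0328,0,0],[0,0,0,0.0243,0.0328,0,0],[0,0,0,0.0243,0.0328,0,0]]' >/dev/null
python3 -m crank '[[0,0,0,0.0243,0.0328,0,0],[0,0,0,0,0,0,0],[0,0,0,0,0,0,0],[0,0,0,0,0,0,0]]' | egrep 'pos|force|width'
python3 - <<'E'
from h import *
mv(.6125,-.0485,-.016,85.1)
E
```

```text
position: [0.4032, -0.1759, 0.0042]
force: [0.7, 0.3, 0.1]
gripper_force: 0.0
position: [0.4042, -0.1782, -0.0135]
force: [0.3, -0.1, -0.1]
gripper_force: 0.0
position: [0.4039, -0.1786, -0.0137]
force: [-1.9, -0.7, 10.5]
grip_width: 0.591
gripper_force: 30.0
position: [0.4039, -0.1793, 0.0771]
force: [0.8, 0.3, -2.4]
grip_width: 0.592
gripper_force: 30.0
position: [0.6116, -0.0503, 0.0754]
force: [-0.4, 0.1, -1.9]
grip_width: 0.592
gripper_force: 30.0
pos [ 0.6116 -0.0503  0.0754] h0 85.0 tiltfix [-0.03  0.   -0.  ] | wz -0.1 shift [0.0019 0.0007 0.0914] n 2.3 t 30.9 grip 0.592 F [-0.4  0.1 -1.9]
```

```bash
python3 -m crank '[[0,0,0,0.0018,0.0007,0.03,0],[0,0,0,0,0,0.03,0],[0,0,0,0,0,0.02,0],[0,0,0,0,0,0.009,0],[0,0,0,0,0,0,0]]' | egrep 'pos|force|width'
python3 -m crank '[[0,0,0,0,0,0,0],[0,0,0,0,0,0,0.75],[0,0,0,0,0,0,0.75],[0,0,0,0,0,0,0.75],[0,0,0,0,0,0,0.75]]' | egrep 'pos|force|width'
python3 -m crank '[[0,0,0,0,0,-0.02,0.75],[0,0,0,0,0,-0.035,0.75],[0,0,0,0,0,-0.035,0.75],[0,0,0,0,0,-0.035,0.75],[0,0,0,0,0,-0.035,0.75]]' >/dev/null
python3 -m crank '[[0,0,0,0,0,-0.035,0.8],[0,0,0,0,0,0,0.8],[0,0,0,0,0,0,0.8]]' >/dev/null
python3 - <<'E'
from h import *
w=grab('wrist'); print(lidw(w,(.6125,-.0485),'c'))
E
for i in 1 2; do python3 -m crank '[[0,0,-6.9,0,0,0,0.8],[0,0,-6.9,0,0,0,0.8],[0,0,-6.9,0,0,0,0.8],[0,0,-6.9,0,0,0,0.8],[0,0,-6.9,0,0,0,0.8]]' >/dev/null; done
python3 -m crank '[[0,0,-6.9,0,0,0,0.8],[0,0,0,0.02006,-0.0312,0,0.8],[0,0,0,0.02006,-0.0312,0,0.8],[0,0,0,0.02006,-0.0312,0,0.8],[0,0,0,0.02006,-0.0312,0,0.8]]' >/dev/null
python3 -m crank '[[0,0,0,0.02006,-0.0312,0,0.8],[0,0,0,0.02006,-0.0312,0,0.8],[0,0,0,0.02006,-0.0312,0,0.8],[0,0,0,0.02006,-0.0312,0,0.8],[0,0,0,0.02006,-0.0312,0,0.8]]' >/dev/null
python3 -m crank '[[0,0,0,0,0,0,0.8],[0,0,0,0,0,0,0.8],[0,0,0,0,0,0,0.8]]' >/dev/null
python3 jm.py b;python3 - <<'E'
from h import *
mv(.350,-.2558,-.014,161)
E
```

```text
position: [0.6113, -0.0496, -0.0145]
force: [-0.2, 0.7, -1.3]
grip_width: 0.593
gripper_force: 30.0
position: [0.6132, -0.0486, -0.0131]
force: [0.1, -0.1, 0.1]
grip_width: 0.748
gripper_force: 0.0
[  0.6126  -0.0486  -4.3986 -10.1507  26.9064]
b scene [ 0.3528 -0.2566 85.8493 29.7719]
b wrist [ 0.3495 -0.2567 70.6661 65.9944 27.1757]
pos [ 0.3512 -0.2535  0.1812] h0 161.02 tiltfix [ 0.06 -0.01 -0.  ] | wz 0.02 shift [ 0.0004 -0.0025  0.1952] n 4.9 t 34.5 grip 0.8 F [ 0.3  0.5 -0.3]
```

```bash
python3 -m crank '[[0,0,0,0.0006,-0.0036,0.036,0.8],[0,0,0,0,0,0.036,0.8],[0,0,0,0,0,0.036,0.8],[0,0,0,0,0,0.036,0.8],[0,0,0,0,0,0.030,0.8]]' | egrep 'pos|force'
python3 -m crank '[[0,0,0,0,0,0.015,0.8],[0,0,0,0,0,0.0065,0.8],[0,0,0,0,0,0,0.8],[0,0,0,0,0,0,0],[0,0,0,0,0,0,0]]' | egrep 'pos|force'
python3 -m crank '[[0,0,0,0,0,0,0],[0,0,0,0,0,0,0],[0,0,0,0,0,0,0],[0,0,0,0,0,0,0],[0,0,0,0,0,0,0]]' | egrep 'pos|force|width'
python3 -m crank '[[0,0,0,0,0,-0.03,0],[0,0,0,0,0,-0.03,0],[0,0,0,0,0,-0.03,0],[0,0,6.877,0,0,0,0]]' | egrep 'pos|force|width'
for i in 1 2; do python3 -m crank '[[0,0,6.877,0,0,0,0],[0,0,6.877,0,0,0,0],[0,0,6.877,0,0,0,0],[0,0,6.877,0,0,0,0],[0,0,6.877,0,0,0,0]]' >/dev/null; done
python3 -m crank '[[0,0,0,0.0205,0.035,0,0],[0,0,0,0.0205,0.035,0,0],[0,0,0,0.0205,0.035,0,0],[0,0,0,0.0205,0.035,0,0],[0,0,0,0.0205,0.035,0,0]]' >/dev/null
python3 -m crank '[[0,0,0,0.0205,0.035,0,0],[0,0,0,0.0205,0.035,0,0],[0,0,0,0,0,0,0],[0,0,0,0,0,0,0],[0,0,0,0,0,0,0]]' | egrep 'pos|force|width'
python3 - <<'E'
from h import *
mv(.6052,-.1332,-.014,85.37)
E
```

```text
position: [0.3491, -0.2555, 0.0047]
force: [-0.0, -0.9, 0.4]
gripper_force: 0.0
position: [0.3496, -0.258, -0.0131]
force: [-0.2, 0.0, 0.4]
gripper_force: 0.0
position: [0.3492, -0.2583, -0.0132]
force: [-0.6, 1.3, 10.5]
grip_width: 0.595
gripper_force: 30.0
position: [0.3504, -0.2592, 0.0802]
force: [0.7, -0.5, -0.4]
grip_width: 0.592
gripper_force: 30.0
position: [0.6042, -0.1353, 0.0759]
force: [0.3, -0.5, -2.0]
grip_width: 0.592
gripper_force: 30.0
pos [ 0.6042 -0.1353  0.0759] h0 85.25 tiltfix [-0.03 -0.    0.  ] | wz -0.12 shift [0.0022 0.0008 0.0899] n 2.2 t 37.8 grip 0.592 F [ 0.3 -0.5 -2. ]
```

```bash
python3 -m crank '[[0,0,0,0.0022,0.0008,0.03,0],[0,0,0,0,0,0.03,0],[0,0,0,0,0,0.02,0],[0,0,0,0,0,0.009,0],[0,0,0,0,0,0,0]]' | egrep 'pos|force|width'
python3 -m crank '[[0,0,0,0,0,0,0],[0,0,0,0,0,0,0.75],[0,0,0,0,0,0,0.75],[0,0,0,0,0,0,0.75],[0,0,0,0,0,0,0.75]]' | egrep 'pos|force|width'
python3 -m crank '[[0,0,0,0,0,-0.02,0.75],[0,0,0,0,0,-0.035,0.75],[0,0,0,0,0,-0.035,0.75],[0,0,0,0,0,-0.035,0.75],[0,0,0,0,0,-0.035,0.75]]' >/dev/null
python3 -m crank '[[0,0,0,0,0,-0.035,0.8],[0,0,0,0,0,0,0.8],[0,0,0,0,0,0,0.8]]' >/dev/null
python3 - <<'E'
from h import *
w=grab('wrist'); print(lidw(w,(.6052,-.1332),'b'))
E
python3 -m crank '[[0,0,6.19,0,0,0,0.8],[0,0,6.19,0,0,0,0.8],[0,0,6.19,0,0,0,0.8],[0,0,6.19,0,0,0,0.8],[0,0,6.19,0,0,0,0.8]]' >/dev/null
python3 -m crank '[[0,0,6.19,0,0,0,0.8],[0,0,6.19,0,0,0,0.8],[0,0,0,-0.0348,-0.001,0,0.8],[0,0,0,-0.0348,-0.001,0,0.8],[0,0,0,-0.0348,-0.001,0,0.8]]' >/dev/null
python3 -m crank '[[0,0,0,-0.0348,-0.001,0,0.8],[0,0,0,-0.0348,-0.001,0,0.8],[0,0,0,-0.0348,-0.001,0,0.8],[0,0,0,0,0,0,0.8],[0,0,0,0,0,0,0.8]]' >/dev/null
python3 jm.py d;python3 - <<'E'
from h import *
mv(.446,-.268,-.014,42)
E
```

```text
position: [0.6039, -0.1341, -0.014]
force: [0.1, 0.1, -0.5]
grip_width: 0.589
gripper_force: 30.0
position: [0.6059, -0.1332, -0.0125]
force: [-1.3, -0.4, -0.2]
grip_width: 0.749
gripper_force: 0.0
[  0.6052  -0.1333  -4.6037 -10.3667  26.568 ]
d scene [  0.4479  -0.2702 -55.5776  29.6172]
d wrist [  0.4463  -0.2687 -51.1781 -49.563   28.1612]
pos [ 0.4465 -0.2673  0.1813] h0 41.95 tiltfix [-0.07 -0.01  0.  ] | wz -0.05 shift [-0.0008  0.0002  0.1953] n 4.9 t 40.6 grip 0.802 F [ 0.7 -0.7  0.8]
```

```bash
python3 -m crank '[[0,0,0,-0.001,0.0009,0.036,0.8],[0,0,0,0,0,0.036,0.8],[0,0,0,0,0,0.036,0.8],[0,0,0,0,0,0.036,0.8],[0,0,0,0,0,0.030,0.8]]' | egrep 'pos|force'
python3 -m crank '[[0,0,0,0,0,0.015,0.8],[0,0,0,0,0,0.0065,0.8],[0,0,0,0,0,0,0.8],[0,0,0,0,0,0,0],[0,0,0,0,0,0,0]]' | egrep 'pos|force'
python3 -m crank '[[0,0,0,0,0,0,0],[0,0,0,0,0,0,0],[0,0,0,0,0,0,0],[0,0,0,0,0,0,0],[0,0,0,0,0,0,0]]' | egrep 'pos|force|width'
python3 -m crank '[[0,0,0,0,0,-0.03,0],[0,0,0,0,0,-0.03,0],[0,0,0,0,0,-0.03,0],[0,0,-6.57,0,0,0,0],[0,0,-6.57,0,0,0,0]]' | egrep 'pos|force|width'
python3 -m crank '[[0,0,-6.57,0,0,0,0],[0,0,-6.57,0,0,0,0],[0,0,-6.57,0,0,0,0],[0,0,-6.57,0,0,0,0],[0,0,-6.57,0,0,0,0]]' >/dev/null
python3 -m crank '[[0,0,0,0.014,0.0374,0,0],[0,0,0,0.014,0.0374,0,0],[0,0,0,0.014,0.0374,0,0],[0,0,0,0.014,0.0374,0,0],[0,0,0,0,0,0,0]]' >/dev/null
python3 -m crank '[[0,0,0,0,0,0,0],[0,0,0,0,0,0,0],[0,0,0,0,0,0,0]]' | egrep 'pos|force|width'
python3 - <<'E'
from h import *
mv(.5978,-.2179,-.014,88)
w=grab('wrist'); print('b',lidw(w,(.6052,-.1332),'b'))
E
```

```text
position: [0.4464, -0.2673, 0.0052]
force: [0.4, -0.1, -0.3]
gripper_force: 0.0
position: [0.4472, -0.2694, -0.0125]
force: [-0.1, -0.7, 0.9]
gripper_force: 0.0
position: [0.4469, -0.2698, -0.0125]
force: [-1.0, 1.5, 7.4]
grip_width: 0.586
gripper_force: 30.0
position: [0.4471, -0.2702, 0.0787]
force: [-0.3, -0.4, -2.1]
grip_width: 0.592
gripper_force: 30.0
position: [0.5968, -0.2198, 0.0766]
force: [-0.5, -0.6, -1.2]
grip_width: 0.591
gripper_force: 30.0
pos [ 0.5968 -0.2198  0.0766] h0 87.85 tiltfix [-0.03  0.03 -0.  ] | wz -0.15 shift [0.0019 0.001  0.0906] n 2.3 t 43.4 grip 0.591 F [-0.5 -0.6 -1.2]
b [ 0.6052 -0.1344 -5.2267 -5.0028 26.7669]
```

```bash
python3 -m crank '[[0,0,0,0.0019,0.001,0.03,0],[0,0,0,0,0,0.03,0],[0,0,0,0,0,0.02,0],[0,0,0,0,0,0.009,0],[0,0,0,0,0,0,0]]' | egrep 'pos|force|width'
python3 -m crank '[[0,0,0,0,0,0,0],[0,0,0,0,0,0,0.75],[0,0,0,0,0,0,0.75],[0,0,0,0,0,0,0.75],[0,0,0,0,0,0,0.75]]' | egrep 'pos|force|width'
python3 -m crank '[[0,0,0,0,0,-0.02,0.75],[0,0,0,0,0,-0.035,0.75],[0,0,0,0,0,-0.035,0.75],[0,0,0,0,0,-0.035,0.75],[0,0,0,0,0,-0.035,0.75]]' >/dev/null
python3 -m crank '[[0,0,0,0,0,-0.035,0.8],[0,0,0,0,0,0,0.8],[0,0,0,0,0,0,0.8]]' >/dev/null
python3 - <<'E'
from h import *
w=grab('wrist'); s=grab('scene')
for n,c in dict(d=(.5978,-.2179),b=(.6052,-.1332),c=(.6125,-.0485),e=(.6198,.036),a=(.6272,.1196)).items():
    print(n,lidw(w,c,n),np.round(lid(s,c,n),4))
mv(.45,.1,.3,85)
E
```

```text
position: [0.5972, -0.2176, -0.0136]
force: [0.2, 0.5, -1.6]
grip_width: 0.592
gripper_force: 30.0
position: [0.599, -0.2172, -0.0121]
force: [-0.0, -0.8, 0.2]
grip_width: 0.745
gripper_force: 0.0
d [ 0.5982 -0.2161 -3.2176 -9.3996 26.7028] [ 0.5998 -0.2185 -0.5681 28.7882]
b [ 0.6046 -0.1344 -4.9748 -5.0761 26.4872] [ 0.6065 -0.1359  0.9929 28.5257]
c [ 0.6122 -0.0507 -5.4721  0.0977 27.2139] [ 0.6136 -0.0516  3.3625 29.2122]
e [ 6.261000e-01  4.020000e-02  1.792519e+02 -1.032227e+02  1.102691e+02] [ 0.6211  0.0317  5.5875 28.9767]Traceback (most recent call last):
  File "<stdin>", line 4, in <module>
  File "h.py", line 69, in lidw
    cs,_=cv2.findContours(m,0,2); k=max(cs,key=cv2.contourArea); (u,v),rad=cv2.minEnclosingCircle(k)
                                    ~~~^^^^^^^^^^^^^^^^^^^^^^^^
ValueError: max() iterable argument is empty
```

```bash
for i in 1 2; do python3 -m crank '[[0,0,-6.77,0,0,0,0.4],[0,0,-6.77,0,0,0,0.4],[0,0,-6.77,0,0,0,0.4],[0,0,-6.77,0,0,0,0.4],[0,0,-6.77,0,0,0,0.4]]' >/dev/null; done
python3 -m crank '[[0,0,-6.77,0,0,0,0.4],[0,0,-6.77,0,0,0,0.4],[0,0,-6.77,0,0,0,0.4],[0,0,-6.77,0,0,0,0.4]]' >/dev/null
for i in 1 2; do python3 -m crank '[[0,0,0,0.0098,0.0378,-0.0054,0.4],[0,0,0,0.0098,0.0378,-0.0054,0.4],[0,0,0,0.0098,0.0378,-0.0054,0.4],[0,0,0,0.0098,0.0378,-0.0054,0.4],[0,0,0,0.0098,0.0378,-0.0054,0.4]]' >/dev/null; done
python3 -m crank '[[0,0,0,0.0098,0.0378,-0.0054,0.4],[0,0,0,0.0098,0.0378,-0.0054,0.4],[0,0,0,0.0098,0.0378,-0.0054,0.4],[0,0,0,0,0,0,0.4],[0,0,0,0,0,0,0.4]]'
python3 - <<'E'
from h import *
mv(.449,.268,.2,182.7); w=grab('wrist'); s=grab('scene'); V=w['view']; print('cam',(-V[:3,:3].T@V[:3,3]).round(3),'dialpx',wpix(w,[.449,.268,.055]).round(0))
im=wrect(w,.055,(.449,.268),.06,.2,26.5); cv2.imwrite('pics/d1.png',im[...,::-1]); print(im.shape)
# heights near the dial from scene depth
K=s['intrinsics']; D=s['depth']; pts=np.array([world(s,u,v) for v in range(125,170) for u in range(310,350) if D[v,u]>0])
r=np.hypot(pts[:,0]-.449,pts[:,1]-.268)
for a,b in((0,8),(8,15),(15,22),(22,28),(33,43)): q=pts[(r>a/1e3)&(r<b/1e3),2]; print(a,b,np.percentile(q,[5,25,50,75,95]).round(4))
t=pts[(pts[:,2]>.072)&(r<.03)]; print('bar top pts',len(t),t.mean(0).round(4), t[:,2].max().round(4))
E
```

```text
time: 47.47
position: [0.447, 0.27, 0.252]
ee_rot: [-0.026, 1.0, 0.0, -0.001]
force: [0.8, -0.6, -0.4]
grip_width: 0.398
gripper_force: 0.0
pos [0.447 0.27  0.252] h0 -177.03 tiltfix [ 0.03 -0.07 -0.  ] | wz 0.27 shift [-0.0019 -0.0021  0.052 ] n 1.3 t 47.5 grip 0.398 F [ 0.8 -0.6 -0.4]
cam [0.368 0.266 0.463] dialpx [251. 165.]
(600, 600, 3)
0 8 [0.0606 0.0797 0.0822 0.0837 0.0848]
8 15 [0.0536 0.0615 0.0738 0.082  0.0842]
15 22 [0.0552 0.0581 0.0654 0.0779 0.0845]
22 28 [0.0484 0.0541 0.0561 0.0583 0.0757]
33 43 [0.0334 0.0474 0.0499 0.0516 0.0542]
bar top pts 98 [0.4491 0.2649 0.0806] 0.0867
```

View pics/d1.png

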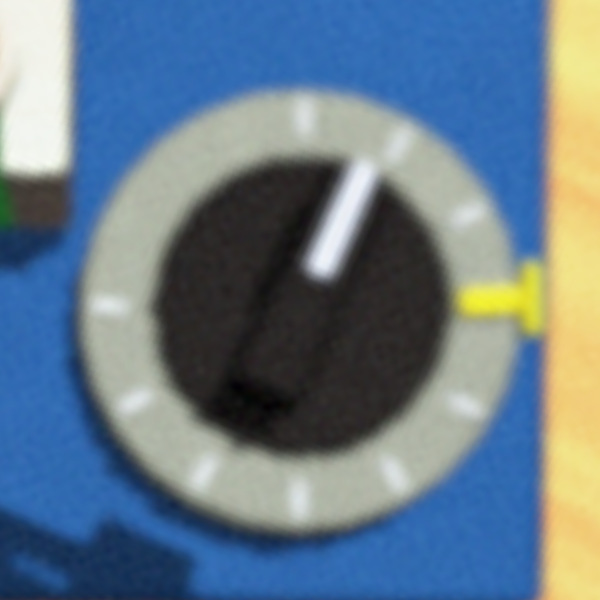

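```bash
python3 -m crank '[[0,0,0,-0.0009,-0.0027,0.038,0.4],[0,0,0,0,0,0.038,0.4],[0,0,0,0,0,0.038,0.4],[0,0,0,0,0,0.038,0.4],[0,0,0,0,0,0.038,0.4]]' | egrep 'pos|force'
python3 -m crank '[[0,0,0,0,0,0.018,0.4],[0,0,0,0,0,0.010,0.4],[0,0,0,0,0,0,0.4],[0,0,0,0,0,0,0.4]]' | egrep 'pos|force'
python3 -m crank '[[0,0,0,0,0,0,0],[0,0,0,0,0,0,0],[0,0,0,0,0,0,0],[0,0,0,0,0,0,0],[0,0,0,0,0,0,0]]' | egrep 'pos|force|width'
python3 - <<'E'
from h import *
mv(.448,.2673,.034,183);print(robot.state()['wrist_torque'].round(2),robot.state()['joint_positions'].round(2))
w=grab('wrist'); V=w['view']; print('cam',(-V[:3,:3].T@V[:3,3]).round(3))
E
```

```text
position: [0.4498, 0.2632, 0.0603]
force: [1.7, -1.0, -0.8]
gripper_force: 0.0
position: [0.45, 0.2649, 0.0352]
force: [-0.7, -0.3, 0.1]
gripper_force: 0.0
position: [0.4501, 0.2673, 0.0356]
force: [0.5, 9.8, -0.4]
grip_width: 0.145
gripper_force: 30.0
pos [0.4501 0.2673 0.0356] h0 -177.27 tiltfix [0.2  0.11 0.  ] | wz -0.27 shift [0.0021 0.0002 0.0016] n 0.1 t 48.7 grip 0.145 F [ 0.5  9.8 -0.4]
[ 2.46 -0.27 -0.03] [ 0.16  0.63 -0.97  1.96  0.66  0.91  0.47]
cam [0.37  0.263 0.247]
```

```bash
python3 -m crank '[[0,0,0,0,0.0024,0,0],[0,0,0,0,0,0,0],[0,0,6.5,0,0,0,0],[0,0,6.5,0,0,0,0],[0,0,6.5,0,0,0,0]]' | egrep 'pos|force'
python3 -m crank '[[0,0,6.5,0,0,0,0],[0,0,6.5,0,0,0,0],[0,0,6.5,0,0,0,0],[0,0,6.5,0,0,0,0]]' | egrep 'pos|force|width'
python3 -m crank '[[0,0,6.5,0,0,0,0],[0,0,6.5,0,0,0,0],[0,0,6.5,0,0,0,0],[0,0,0,0,0,0,0],[0,0,0,0,0,0,0]]' | egrep 'pos|force|width|rot'
python3 -m crank '[[0,0,0,0,0,0,0.4],[0,0,0,0,0,0,0.4],[0,0,0,0,0,0,0.4],[0,0,0,0,0,0,0.4]]' | egrep 'pos|force|width|rot'
python3 -m crank '[[0,0,0,0,0,-0.03,0.4],[0,0,0,0,0,-0.04,0.4],[0,0,0,0,0,-0.04,0.4],[0,0,0,0,0,-0.03,0.4],[0,0,0,0,0,0,0.4]]' >/dev/null
python3 -m crank '[[0,0,0,0,0,0,0.4],[0,0,0,0,0,0,0.4]]' >/dev/null
cat > dm.py <<'E'
from h import *
mv(.448,.267,.036,117); w=grab('wrist')
V=w['view']; print('cam',(-V[:3,:3].T@V[:3,3]).round(3))
def rr(z):
    im=wrect(w,z,(.448,.267),.06,.2,26.5); h=cv2.cvtColor(im,cv2.COLOR_RGB2HSV).astype(int); return im,h
def big(m):
    n,l,st,cc=cv2.connectedComponentsWithStats(m.astype(np.uint8)); i=1+np.argmax(st[1:,4]); return l==i
def ang(v): return np.degrees(np.arctan2(v[0],-v[1]))
for z in(.050,.0575,.083):
    im,h=rr(z); H,S,V=h[...,0],h[...,1],h[...,2]; yy,xx=np.mgrid[:600,:600]
    y=big((abs(H-29)<6)&(S>170)&(V>150)&(np.hypot(xx-300,yy-300)<270)); Y=np.argwhere(y)[:,::-1]
    dark=big((V<75)&(np.hypot(xx-300,yy-300)<175)); k=cv2.convexHull(np.argwhere(dark)[:,::-1].astype(np.int32)); (e,ax,_)=cv2.fitEllipse(k)
    ww=(V>150)&(S<60)&(np.hypot(xx-e[0],yy-e[1])<140); w1=big(ww); P=np.argwhere(w1)[:,::-1].astype(np.float32)
    fl=cv2.fitLine(P,2,0,.01,.01).ravel(); d=fl[:2]; c=np.array(e)
    if d@(fl[2:]-c)<0:d=-d
    print('z',z,'skirt c',np.round(e,1),'ax',np.round(ax,1),'| flag',Y.mean(0).round(1),len(Y),'ang',ang(Y.mean(0)-c).round(1),'| ptr dir',ang(d).round(1),'mid',fl[2:].round(1),'n',len(P),'ends',P[np.argmin(P@d)],P[np.argmax(P@d)])
E
python3 dm.py
```

```text
position: [0.45, 0.2668, 0.0355]
force: [-3.4, -7.5, 14.0]
gripper_force: 30.0
position: [0.4496, 0.2662, 0.0355]
force: [-5.8, -12.5, 19.4]
grip_width: 0.145
gripper_force: 30.0
position: [0.4491, 0.2659, 0.0355]
ee_rot: [0.518, 0.855, -0.002, 0.001]
force: [-7.8, -13.1, 23.2]
grip_width: 0.151
gripper_force: 30.0
position: [0.4495, 0.2678, 0.0348]
ee_rot: [0.517, 0.856, 0.0, -0.0]
force: [0.6, -0.6, -0.5]
grip_width: 0.382
gripper_force: 0.0
pos [0.4493 0.2673 0.1742] h0 117.68 tiltfix [-0.03  0.01 -0.  ] | wz 0.68 shift [ 0.0003 -0.0013  0.1382] n 3.5 t 50.9 grip 0.398 F [ 0.  -0.1 -0.7]
cam [0.412 0.339 0.385]
z 0.05 skirt c [300.1 298.8] ax [289.6 308.5] | flag [520.  291.5] 1740 ang 88.1 | ptr dir 89.1 mid [392.1 296.6] n 3100 ends [342. 301.] [440. 294.]
z 0.0575 skirt c [291.2 298.8] ax [283.2 301.5] | flag [506.2 291.7] 1666 ang 88.1 | ptr dir 88.9 mid [383.  296.5] n 3036 ends [333. 303.] [431. 291.]
z 0.083 skirt c [261.3 299. ] ax [261.4 277.9] | flag [459.  292.3] 1412 ang 88.0 | ptr dir 89.1 mid [351.  296.6] n 2921 ends [299. 302.] [401. 290.]
```

Run:
```python
from h import *
s=grab('scene')
for n,c in dict(d=(.5978,-.2179),b=(.6052,-.1332),c=(.6125,-.0485),e=(.6198,.036),a=(.6272,.1196)).items(): print(n,np.round(lid(s,c,n),4))
h=cv2.cvtColor(s['image'],cv2.COLOR_RGB2HSV).astype(int); m=((h[...,0]<6)|(h[...,0]>174))&(h[...,1]>150); m[:, :320]=0;m[170:]=0
q=np.argwhere(m); print('red grip px',q.mean(0)[::-1].round(1),q[:,0].min(),q[:,0].max(),'expect',pix(s,[.4556,.346,.1]).round(1),pix(s,[.4556,.346,.115]).round(1),pix(s,[.4556,.346,.085]).round(1))
t=q[0][::-1]; print(world(s,*t).round(3))
```

```text
d [ 0.6002 -0.2181 -2.0936 28.6178]
b [ 0.6066 -0.1356 -0.5224 28.6391]
c [ 0.6136 -0.0516  3.3551 29.2742]
e [ 0.6213  0.0317  5.3317 29.1553]
a [ 0.6284  0.1159  6.6144 29.8224]
red grip px [412.8 100.8] 7 169 expect [356.2 125.3] [357.3 121.8] [355.3 128.7]
[0.492 0.225 0.557]
```

Run:
```python
from h import *
for n in('scene','side'):
    s=grab(n); e=pix(s,[.4556,.346,.1]); h=cv2.cvtColor(s['image'],cv2.COLOR_RGB2HSV).astype(int); m=((h[...,0]<6)|(h[...,0]>174))&(h[...,1]>140)
    q=np.argwhere(m)[:,::-1]; q=q[np.hypot(*(q-e).T)<14]; print(n,len(q),q.mean(0).round(1),'expect',e.round(1), q.min(0),q.max(0),'top/bot exp',pix(s,[.4556,.346,.115]).round(1),pix(s,[.4556,.346,.085]).round(1))
```

```text
scene 44 [356.  124.6] expect [356.2 125.3] [353 120] [359 129] top/bot exp [357.3 121.8] [355.3 128.7]
side 95 [220.3 270.4] expect [219.5 270.8] [217 263] [233 277] top/bot exp [219.2 265.4] [219.8 276.2]
```

Pin, jars and dial all check out; handing in.

```bash
python3 -c "
from bench import robot
print(robot.job_done())"
```

```text
the job is handed in; nothing more can be done
None
```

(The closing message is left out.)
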